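# Weigh a breeding jar on the hand spring scale

## Robot

A 6-joint arm with a two-finger parallel gripper is mounted at the origin on the work surface. World frame = base frame: x ahead of the robot, y to its left, z up, the work surface at z = 0. Lengths are in m, angles in degrees, forces in N, time in s.
With the tool pointing down it reaches from about 0.3 to 0.75 m from the base axis. Payload 8.5 kg.
Tool frame: the origin (TCP) lies between the finger pads; the fingertips stand 8 mm ahead of it and the grasp point (between the pads) lies 11 mm behind it; y points along the fingers, z is the direction in which the jaws open and shut, and the axes are right-handed (so a half turn about y gives the same grasp; the last joint's range is limited). The gripper opens to 85 mm and grips with 20 to 120 N. Pads are 22 mm wide; open, the fingers measure 114 mm over their backs; the gripper's body (76 mm by 85 mm) begins 54 mm behind the grasp point. The pads swing forward as they close: fully open they stand 13 mm farther back than shut.
Start: joints at [-82.294, 21.807, 74.336, -0, 83.858, -12.336], TCP at [0.188, -0.517, 0.239] pointing down, gripper open.
Joint ranges: [-178.18, 178.18], [-50.72, 133.34], [12.68, 142.11], [-81.47, 261.47], [9.98, 163.14], [-165.26, 165.26]. Speed limits (degrees/s): [136.94, 136.94, 180, 180, 180, 180].

## Interface

Orientations are given as a 3x3 rotation matrix whose columns are the frame's x, y, z axes.
In Python, from rig import env, get_image gives the robot as it stands.
- The arm moves only by the tool move_arm, never from a script. Its argument "targets" is one flat list of numbers, 6 for each row, row after row: the shift along the tool's x, y, z in mm, then the turn, a rotation vector about the tool's x, y, z in rad. A call has exactly 5 rows; each row shifts and turns the commanded pose from where the row before left it, along the tool's axes as they then stand; what a row does not reach is not made up. A row lasts 1/8 s, in which the tool goes at most 62.5 mm and 10.7 degrees, less where a joint would pass 70% of its speed; a pose out of reach is approached as far as the arm can. A call is refused whole if a number of a shift passes 62.5 or a number of a turn 0.188, either way. A call with a gripper value outside its range is refused whole. "hand" is the opening, from -1 (shut) to 1 (fully open), so that 0 is half open, set as the call begins (left out, the last holds). The fingers move at their own pace and stop on an object; "squeeze" is the grip in N (left out, the last holds). Time passes only in rows, so rows that do not move let the fingers close, or fill a call up. It gives the time, the measured TCP pose, the force and the opening at its end, in the units of the state.
- env.observe(): the state, without advancing time (a new reading comes with each control period).
- get_image(name): name is "side" or "top" or "wrist"; returns a dict with "pixels" (400x640x3 uint8, red, green, blue), "z_map" (400x640 float32, m along the optical axis (not along the pixel's ray), 0 where there is no reading), "intrinsics" (3x3 intrinsics, pixels), "R" (3x3) and "t" (3): a world point X has camera coordinates R X + t; the wrist camera has in their place "mount" (4x4, takes a point from camera to tool coordinates, whose origin is the TCP and whose axes are the tool frame's). Camera axes: x right, y down, z forward; pixel columns grow to the right and rows downward; lengths in m; the calibration is good to about 2 mm. The wrist camera is an equidistant fisheye: a pixel r from the principal point sees the ray r / f radians off the axis. A picture is of the moment at which its call begins: read the wrist's pose just before it.
- env.close_job(): hands the job in, once; it reports no verdict.
The state is a dict: "time_s": time; "q": joint angles; "qvel": joint speeds; "joint_efforts": joint torques, N m; "position": TCP position; "tool_rot": TCP orientation; "ft_force": force on the tool from outside, world axes, zero at the start; "wrist_torque": the same for the moment, N m; "grip_width": finger opening in m.
Only numpy, scipy, OpenCV 4.12 (cv2) and the standard library are available. Lean on these libraries where they do the work, as an engineer would, in place of code of your own. Each camera call takes 0.05 s, during which the arm holds its last target.

## Task

Weigh the jar in the wire carrier: take the hand scale from its stand by the grip, hook it under the carrier's bail and draw it up gently until the jar hangs just clear of the table, about a centimetre and never more than two, and hold it still there for two seconds so that the scale can be read. Then lower it softly back onto the spot where it stood, unhook, and hang the scale back in its stand, with no hard knocks or pressing on the jar, without touching jar or carrier with the gripper, and leaving everything else where it is.

Things in the scene. Friction and masses are not known exactly. Their poses are not given: they have to be found in the camera images.
- scale_grip (a point): Centre of the rubber cross-grip on top of the sprung hand scale (loose, 125 g), a flat-sided bar 22 mm wide (scale's x), 100 mm long (its y), 20 mm tall. Below it are a 14 mm free gap round a 14 mm neck, a round flange (52 mm across, 5 mm thick, underside 29 mm below this point) and a 26 mm tube 84 mm long. z up; the hook's mouth faces the scale's +x.
- scale: The whole scale with its hook; origin on its axis at the underside of the flange, 29 mm below the grip centre; same axes. At the start it hangs in its stand, hook mouth to the stand's +x.
- hook_saddle (a point): Bottom of the hook's bend on the wire's centreline, on the scale's axis, 151 mm below the grip centre with the spring slack. The hook is a J of 5 mm wire in the scale's xz plane: its shank stands 10 mm to -x of this point (6 to 25 mm above it), then slants back to the axis 36 mm above it. A 5 mm wire lying in the bend has its centre 5 mm above this point.
- hook_tip (a point): End of the hook's tip on the wire's centreline: 11 mm to +x of the saddle point and 11 mm above it; the rounded end stands 2.5 mm higher. A 5 mm wire goes into the hook from this +x side, over the tip, best with its centre about 23 mm above the saddle point.
- hook (a joint): How far the scale's spring is drawn out, in m: 0 slack (3 mm are drawn by the hook's own 25 g), 0.080 at the end stop. Spring 88 N/m, about 11 mm per 100 g. The hook cannot be pushed up beyond 0.
- stand: Fixed steel stand: base 150 x 130 mm, a post 63 to 85 mm to +x of the origin, and from its top a level fork of two prongs reaching to -x beside a slot 36 mm wide, open to -x (mouth 36 mm from the origin). Prong tops 150 mm above the table, with stops 6 mm high at 32 mm to -x and to +x of the origin; nothing stands higher. Origin on the table under the slot's middle, z up.
- stand_rest (a point): Where the grip centre is when the scale hangs properly: on the stand's z axis, 179 mm above the table (stand's axes), tube in the slot, flange lying on both prongs between the stops, with about 5 mm of play all round. To leave or enter, the scale is held more than 6 mm higher and moved level along the stand's x, through the open -x side.
- carrier: The load: a clear screw-top jar of substrate with a white lid (lid top 70 mm above the table), held fast in a round wire carrier 104 mm across; 0.22 to 0.68 kg in all. Origin at the centre of its underside, z up. A rigid wire bail arches over it in its yz plane.
- bail_top (a point): Top of the bail on the wire's centreline, 112 mm above the carrier's underside and straight above its centre of mass. 5 mm steel wire, running along the carrier's y here and falling gently: 4 mm lower at 26 mm to either side, 17 mm lower at 44 mm, then straight down 52 mm out. 39 mm of clear height between wire and lid.
- table: The work table, top at z = 0.
- jar_a: Bystander: screw-top jar of substrate, 100 mm across, 115 mm tall; origin at its underside.
- jar_b: Bystander: screw-top jar of substrate, 92 mm across, 105 mm tall; origin at its underside.
- jar_c: Bystander: screw-top jar of substrate, 80 mm across, 85 mm tall; origin at its underside.
- meter: Bystander: white room thermometer, a slab 20 x 70 x 60 mm tall on a small foot; origin at its underside.
- lids: Bystander: two spare white jar lids stacked, 66 mm across, 20 mm high; origin at its underside.
- scoop: Bystander: small steel scoop with wooden handle, 140 mm long, 30 mm high; origin at its underside.
- sprayer: Bystander: trigger spray bottle, 70 mm across, 186 mm tall; origin at its underside.

How it is judged (in metres and radians):
On the way:
1. the jar hangs still from the scale's hook alone, 3 to 18 mm clear of the table, for 1 s (height (world z) of carrier between 0.003 and 0.018 m and contact force between carrier and table below 0.05 N and contact force between scale and carrier above 1.5 N and value of joint hook between 0.012 and 0.079 m and angle between carrier's own z axis and vertical below 0.15 rad and linear speed of carrier below 0.04 m/s), for 1 s.
At the end, for the whole second after the job is handed in: The jar in its carrier stands upright on the table within 30 mm of where it stood at the start, free of the hook; the scale hangs upright and at rest in the stand's fork, its grip centre within 13 mm of its proper place (distance of carrier from where it was at the start of the episode below 0.03 m and height (world z) of carrier below 0.003 m and angle between carrier's own z axis and vertical below 0.03 rad and contact force between scale and carrier below 0.02 N and linear speed of each of carrier, scale below 0.02 m/s and contact force between carrier and table above 1 N and distance between scale_grip and stand_rest below 0.013 m and angle between scale's own z axis and vertical below 0.08 rad and contact force between scale and stand above 0.5 N); the robot touches nothing.
It fails at once if the jar is lifted more than 20 mm off the table or tipped by more than about 15 degrees (height (world z) of carrier above 0.02 m or angle between carrier's own z axis and vertical above 0.26 rad).
It fails at once if the scale strikes, presses or jerks the carrier with more than 10 N (contact force between scale and carrier above 10 N).
It fails at once if the jar is set down or pressed on the table with more than 12 N (contact force between carrier and table above 12 N).
It fails at once if the robot itself touches the jar or its carrier (contact force between any of the fingers, the arm and carrier above 0.5 N).
It fails at once if another thing on the table is pushed more than 15 mm (distance of any of jar_a, jar_b, jar_c, meter, lids, scoop, sprayer from where it was at the start of the episode above 0.015 m).
It also fails if it takes over 67 s, if anything falls off the work surface, if the arm or the gripper's body presses on something with over 40 N, if the wrist force passes 120 N, or if a joint passes its speed limit or range.

## Working session

There is one attempt and no reset: what is moved stays moved. The work goes in short steps, Python scripts to look and compute and a tool call to move; the robot and the scene stay as the last step left them, time stands still between calls to the robot, and variables do not carry over. Pictures are saved under pics/ and viewed, and the job is handed in when it is done.

Besides the shell and the picture viewer there is one more tool, called after "Call:" by a JSON object that holds its "method" and its "body", one argument or row to a line. move_arm: Moves the arm, as the interface text tells. Its arguments: {"type":"object","properties":{"targets":{"type":"array"},"hand":{"type":"number"},"squeeze":{"type":"number"}},"required":["targets"]}

```bash
ls; mkdir -p pics
python3 - <<'E'
from rig import env,get_image
import cv2,numpy as np
o=env.observe(); print({k:np.round(v,4).tolist() for k,v in o.items()})
for n in ["side","top","wrist"]:
    im=get_image(n); cv2.imwrite(f"pics/{n}0.png",im["pixels"][:,:,::-1])
    np.savez(f"{n}0.npz",**im)
    print(n,{k:np.round(im[k],4).tolist() for k in im if k not in("pixels","z_map")})
E
```

```text
pics
{'time_s': 0.0, 'q': [-82.2931, 21.8413, 74.3847, -0.001, 83.8596, -12.3344], 'qvel': [0.075, -0.0221, 0.0516, 0.0369, -0.0055, 0.0117], 'joint_efforts': [0.0001, -44.846, -23.128, -0.0001, 0.0047, -0.0], 'position': [0.1885, -0.5164, 0.2387], 'tool_rot': [[-0.9394, -0.0002, 0.3427], [-0.3427, 0.0015, -0.9394], [-0.0003, -1.0, -0.0015]], 'ft_force': [0.5096, 0.7082, 0.3217], 'wrist_torque': [0.0346, -0.0994, -0.0055], 'grip_width': 0.0857}
side {'intrinsics': [[434.6886, 0.0, 317.9478], [0.0, 434.6886, 199.8975], [0.0, 0.0, 1.0]], 'R': [[0.8169, -0.5766, 0.0144], [-0.2702, -0.4047, -0.8736], [0.5095, 0.7098, -0.4865]], 't': [-0.4962, 0.2852, 1.2735]}
top {'intrinsics': [[362.5148, 0.0, 319.9287], [0.0, 362.5148, 204.5741], [0.0, 0.0, 1.0]], 'R': [[0.0278, -0.9993, 0.0231], [-0.9968, -0.0295, -0.0739], [0.0745, -0.021, -0.997]], 't': [-0.021, 0.5996, 1.0283]}
wrist {'intrinsics': [[309.7069, 0.0, 318.145], [0.0, 309.7069, 203.6552], [0.0, 0.0, 1.0]], 'mount': [[0.0009, 0.9624, 0.2717, -0.0679], [-0.0006, -0.2717, 0.9624, -0.134], [1.0, -0.001, 0.0003, 0.0007], [0.0, 0.0, 0.0, 1.0]]}
```

View pics/side0.png

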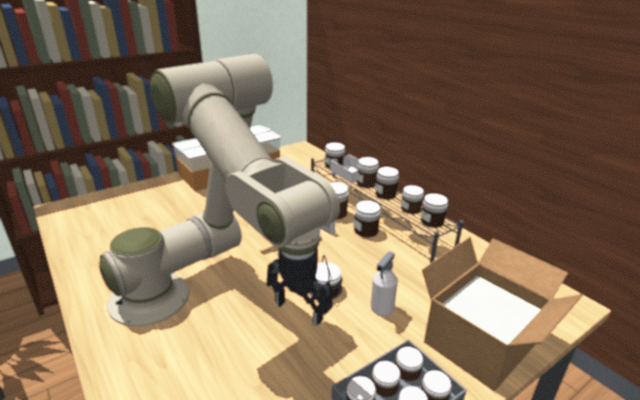

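View pics/top0.png

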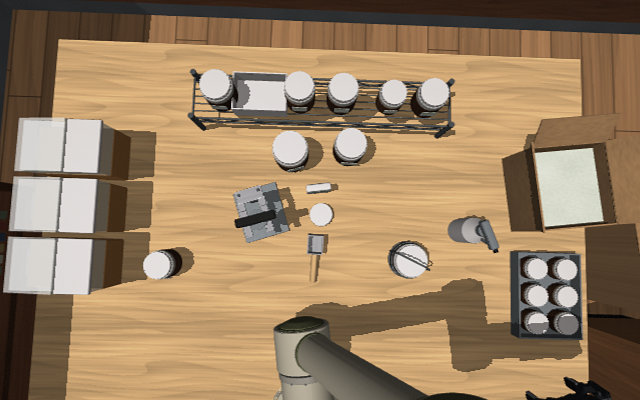

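View pics/wrist0.png

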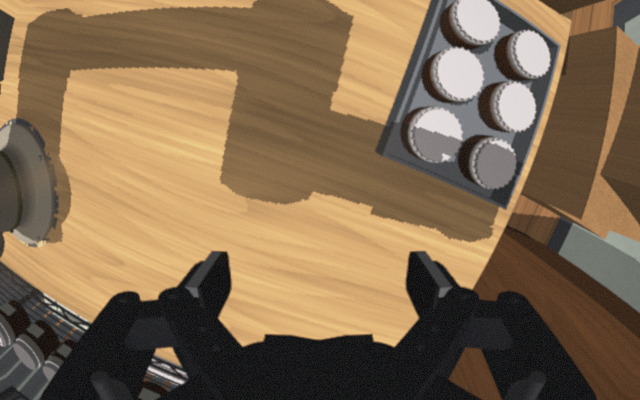

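The top view shows the stand and scale at about (260,212) with the dark grip at (255,218). The carrier is at (409,260), with its bail wire running lower right. The side view has the stand hidden behind the arm. I'll zoom in and measure.

```bash
cat > h.py <<'E'
import numpy as np,cv2
def cloud(d):
    z=d["z_map"];K=d["intrinsics"];v,u=np.mgrid[:400,:640]
    P=np.stack([(u-K[0,2])/K[0,0]*z,(v-K[1,2])/K[1,1]*z,z],-1)
    return (P-d["t"])@d["R"]
E
python3 - <<'E'
from h import *
d=np.load("top0.npz"); W=cloud(d)
a=d["pixels"][170:255,220:305,::-1]; b=d["pixels"][225:300,370:450,::-1]
cv2.imwrite("pics/za.png",np.hstack([cv2.resize(a,(400,400),interpolation=2),cv2.resize(b,(400,400),interpolation=2)]))
def reg(r0,r1,c0,c1,z0,z1):
    w=W[r0:r1,c0:c1]; m=(w[...,2]>z0)&(w[...,2]<z1); vv,uu=np.nonzero(m); return w[m],uu+c0,vv+r0
p,u,v=reg(160,260,215,310,.165,.25); print("grip",len(p),p.mean(0),p.min(0),p.max(0))
print(np.histogram(p[:,2],8))
print(cv2.minAreaRect(p[:,:2].astype(np.float32)*1000))
p,u,v=reg(160,260,215,310,.135,.165);print("fork",len(p),p.mean(0),cv2.minAreaRect(p[:,:2].astype(np.float32)*1000)); print(np.percentile(p[:,2],[5,50,95]))
p,u,v=reg(160,260,215,310,.004,.03);print("base",len(p),p.mean(0),cv2.minAreaRect(p[:,:2].astype(np.float32)*1000))
p,u,v=reg(225,300,370,450,.085,.2);print("bail",len(p),p.mean(0)); 
for q,uu,vv in zip(p,u,v): print(uu,vv,np.round(q,3))
p,u,v=reg(225,300,370,450,.055,.08);print("lid",len(p),p.mean(0),cv2.minAreaRect(p[:,:2].astype(np.float32)*1000),np.percentile(p[:,2],[5,50,95]))
for n,(r0,r1,c0,c1,z0) in dict(sprayer=(205,260,440,505,.02),jarb=(120,180,325,375,.02),jara=(120,180,265,315,.02),meter=(178,198,300,338,.02),lids=(200,230,305,338,.01),scoop=(232,285,305,330,.005),jarc=(240,290,135,190,.02)).items():
    p,u,v=reg(r0,r1,c0,c1,z0,.3);print(n,p.min(0).round(3),p.max(0).round(3))
E
```

```text
grip 384 [0.54896318 0.15775541 0.18870052] [0.52724894 0.10865424 0.17527767] [0.57078159 0.20667312 0.19341119]
(array([  6,   2,   2,   5,  31, 137, 159,  42]), array([0.17527767, 0.17754436, 0.17981105, 0.18207774, 0.18434443,
       0.18661112, 0.18887781, 0.1911445 , 0.19341119]))
((549.4051513671875, 158.13446044921875), (22.097396850585938, 99.09776306152344), 16.542627334594727)
fork 864 [0.57671074 0.17026913 0.15166285] ((569.434814453125, 168.3258056640625), (121.28199005126953, 72.37747192382812), 17.878110885620117)
[0.14800218 0.15109892 0.15696288]
base 1387 [0.57514626 0.14662693 0.0081854 ] ((583.0969848632812, 165.4022979736328), (291.8126220703125, 275.9968566894531), 1.7900149822235107)
bail 71 [ 0.45162013 -0.25247021  0.10746396]
397 252 [ 0.473 -0.214  0.088]
396 253 [ 0.47  -0.212  0.089]
397 253 [ 0.47  -0.214  0.09 ]
398 253 [ 0.47  -0.216  0.093]
399 253 [ 0.471 -0.218  0.096]
398 254 [ 0.468 -0.215  0.096]
399 254 [ 0.468 -0.217  0.098]
400 254 [ 0.468 -0.22   0.099]
401 254 [ 0.468 -0.222  0.102]
400 255 [ 0.466 -0.219  0.101]
401 255 [ 0.466 -0.221  0.1
[... 1688 characters left out ...]
0.433 -0.295  0.1  ]
427 269 [ 0.43  -0.292  0.1  ]
428 269 [ 0.431 -0.295  0.101]
429 269 [ 0.43  -0.298  0.098]
428 270 [ 0.427 -0.299  0.09 ]
429 270 [ 0.426 -0.303  0.086]
lid 856 [ 0.44996219 -0.25393601  0.06938147] ((448.7982177734375, -255.99893188476562), (91.33627319335938, 94.31317901611328), 1.8740324974060059) [0.06021712 0.07042567 0.073738  ]
sprayer [ 0.484 -0.439  0.02 ] [ 0.572 -0.379  0.192]
jarb [ 0.718 -0.148  0.022] [ 0.824 -0.01   0.111]
jara [0.69  0.02  0.021] [0.824 0.157 0.121]
meter [ 0.633 -0.03   0.021] [0.659 0.038 0.065]
lids [ 0.541 -0.037  0.01 ] [0.605 0.027 0.027]
scoop [ 0.377 -0.026  0.005] [0.517 0.037 0.04 ]
jarc [0.382 0.39  0.02 ] [0.461 0.47  0.09 ]
```

View pics/za.png

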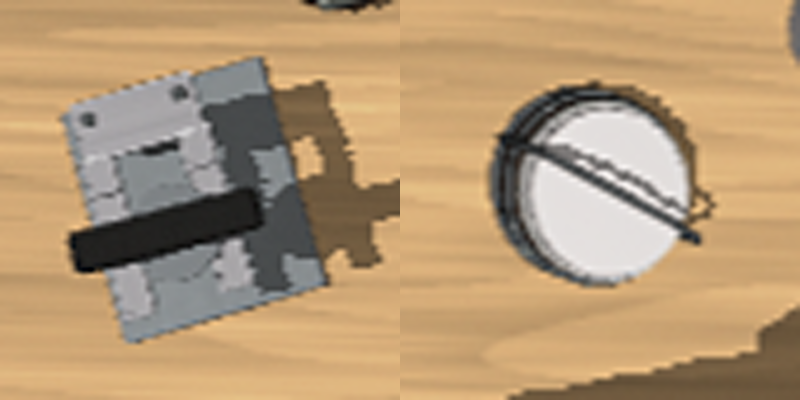

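Scale yaw is about 16.5°, with the grip centre at (0.549, 0.158) and the mouth toward the post. The bail runs at about 62°, so I need scale yaw of about -28° at the carrier. I'll refine the fits and write a row planner.

```bash
cat >> h.py <<'E'
from scipy.spatial.transform import Rotation as Ro
def Rdown(yaw):  # tool z at yaw, y down
    c,s=np.cos(np.radians(yaw)),np.sin(np.radians(yaw))
    z=np.array([c,s,0]);y=np.array([0,0,-1.]);x=np.cross(y,z)
    return np.stack([x,y,z],1)
def plan(p0,R0,p1,R1,n,ease=False):
    rv=Ro.from_matrix(R0.T@R1).as_rotvec(); rows=[];p=np.array(p0);R=np.array(R0)
    s=np.linspace(0,1,n+1)
    if ease: s=s*s*(3-2*s)
    for k in range(n):
        d=R.T@((np.array(p1)-p0)*(s[k+1]-s[k]))*1000; t=rv*(s[k+1]-s[k])
        rows.append(np.r_[np.round(d,1),np.round(t,4)]); 
        p=p+R@(rows[-1][:3]/1000); R=R@Ro.from_rotvec(rows[-1][3:]).as_matrix()
    for i in range(0,n,5): print("[",",".join("%g"%x for r in rows[i:i+5] for x in r),"]")
    return p,R
def st():
    from rig import env
    o=env.observe(); R=np.array(o["tool_rot"]); yaw=np.degrees(np.arctan2(R[1,2],R[0,2]))
    print("t",round(o["time_s"],2),"p",np.round(o["position"],4),"yaw",round(yaw,2),"ydir",np.round(R[:,1],4),"F",np.round(o["ft_force"],2),"w",round(o["grip_width"],4))
    return np.array(o["position"]),R
E
python3 - <<'E'
from h import *
from scipy.optimize import least_squares
d=np.load("top0.npz"); W=cloud(d)
w=W[225:300,370:450]; p=w[(w[...,2]>.085)&(w[...,2]<.2)]
def shape(t):
    return np.interp(abs(t),[0,13,26,35,44,52],[112,111,108,104,95,70])/1000+.0025
def res(q):
    a=q[2]; e=np.array([np.cos(a),np.sin(a)]); r=p[:,:2]-q[:2]
    return np.r_[r@np.array([-e[1],e[0]]), (p[:,2]-q[3]-shape(1000*(r@e)))]
s=least_squares(res,[.45,-.257,np.radians(62),0],loss="soft_l1",f_scale=.003); print("bail",s.x[:2],np.degrees(s.x[2]),s.x[3],s.cost)
a=w[(w[...,2]>.066)&(w[...,2]<.076)]
# lid white pixels
px=d["pixels"][225:300,370:450].min(-1); m=(px>150)&(w[...,2]>.062)&(w[...,2]<.08)
print("lid",cv2.minEnclosingCircle(w[m][:,:2].astype(np.float32)*1000), w[m].mean(0))
w=W[160:260,215:310]; p=w[(w[...,2]>.183)&(w[...,2]<.21)]
print("grip",cv2.minAreaRect(p[:,:2].astype(np.float32)*1000),p.mean(0))
p0,R0=st(); plan(p0,R0,[.549,.158,.30],Rdown(16.5),15)
E
```

```text
bail [ 0.44949904 -0.25679027] 64.06667834817478 0.0003564826476860864 0.00023742584598658375
lid ((449.9425354003906, -258.2549133300781), 45.37165451049805) [ 0.44803802 -0.2567377   0.07069705]
grip ((549.4051513671875, 158.13446044921875), (22.097396850585938, 99.09776306152344), 16.542627334594727) [0.54904804 0.15835329 0.18901424]
t 0.15 p [ 0.1884 -0.5165  0.2389] yaw -69.96 ydir [-2.0e-04  1.1e-03 -1.0e+00] F [-0.68  0.2   0.23] w 0.0854
[ -38,-4,-34,0,-0.1006,-0.0001,-41.2,-4,-30,0,-0.1006,-0.0001,-44,-4,-25.7,0,-0.1006,-0.0001,-46.4,-4,-21.2,0,-0.1006,-0.0001,-48.3,-4,-16.4,0,-0.1006,-0.0001 ]
[ -49.7,-4.1,-11.5,0,-0.1006,-0.0001,-50.6,-4.1,-6.4,0,-0.1006,-0.0001,-51,-4.1,-1.3,0,-0.1006,-0.0001,-50.8,-4.1,3.8,0,-0.1006,-0.0001,-50.2,-4.1,8.9,0,-0.1006,-0.0001 ]
[ -49.1,-4.1,13.9,0,-0.1006,-0.0001,-47.4,-4.1,18.7,0,-0.1006,-0.0001,-45.3,-4.1,23.4,0,-0.1006,-0.0001,-42.7,-4.1,27.8,0,-0.1006,-0.0001,-39.7,-4.1,32,0,-0.1006,-0.0001 ]
```

Call:
{"method": "move_arm", "body": {
  "targets": [-38,-4,-34,0,-0.1,0,-41,-4,-30,0,-0.1,0,-44,-4,-26,0,-0.1,0,-46,-4,-21,0,-0.1,0,-48,-4,-16,0,-0.1,0],
  "hand": 1,
  "squeeze": 70
}}

```text
time_s: 0.78
position: [0.3089, -0.2911, 0.2594]
tool_rot: [[-0.658, 0.0, 0.753], [-0.753, 0.0, -0.658], [-0.0, -1.0, -0.0]]
ft_force: [0.8, 1.0, 0.5]
grip_width: 0.0857
```

Call:
{"method": "move_arm", "body": {
  "targets": [-50,-4,-11,0,-0.1,0,-51,-4,-6,0,-0.1,0,-51,-4,-1,0,-0.1,0,-51,-4,4,0,-0.1,0,-50,-4,9,0,-0.1,0]
}}

```text
time_s: 1.4
position: [0.4319, -0.067, 0.2794]
tool_rot: [[-0.216, -0.0, 0.976], [-0.976, -0.0, -0.216], [0.0, -1.0, -0.0]]
ft_force: [0.4, -0.3, 0.2]
grip_width: 0.0854
```

Call:
{"method": "move_arm", "body": {
  "targets": [-49,-4,14,0,-0.1,0,-47,-4,19,0,-0.1,0,-45,-4,23,0,-0.1,0,-43,-4,28,0,-0.1,0,-40,-4,32,0,-0.1,0]
}}

```text
time_s: 2.02
position: [0.5536, 0.1567, 0.2992]
tool_rot: [[0.279, -0.0, 0.96], [-0.96, -0.0, 0.279], [0.0, -1.0, -0.0]]
ft_force: [-0.7, -0.0, -0.0]
grip_width: 0.0853
```

Run:
```python
from h import *
from rig import get_image
p,R=st(); im=get_image("wrist"); cv2.imwrite("pics/w1.png",im["pixels"][:,:,::-1]); np.savez("w1.npz",p=p,Rt=R,**im)
plan(p,R,[.549,.158,.26],Rdown(16.5),5)
```

```text
t 2.02 p [0.5536 0.1567 0.2992] yaw 16.18 ydir [-4.e-04 -2.e-04 -1.e+00] F [-0.72 -0.03 -0.03] w 0.0853
[ -0.5,7.8,-0.8,0.0001,-0.0011,0,-0.5,7.8,-0.8,0.0001,-0.0011,0,-0.5,7.8,-0.8,0.0001,-0.0011,0,-0.5,7.8,-0.8,0.0001,-0.0011,0,-0.5,7.8,-0.8,0.0001,-0.0011,0 ]
```

View pics/w1.png

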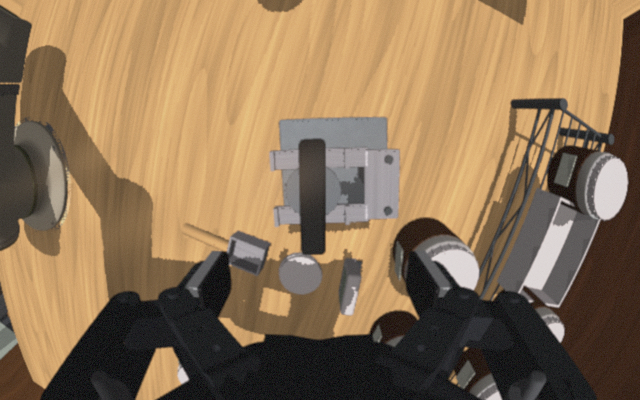

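The wrist view shows the grip bar at (313,197), squarely between the fingers, with the stand at (335,170) and the post toward +x. I'll check its position from this view.

```bash
cat >> h.py <<'E'
def wcloud(d,p,Rt):
    z=d["z_map"];K=d["intrinsics"];v,u=np.mgrid[:400,:640]
    x=(u-K[0,2])/K[0,0];y=(v-K[1,2])/K[1,1];th=np.hypot(x,y);k=np.where(th>1e-6,np.tan(th)/np.maximum(th,1e-9),1)
    C=np.stack([x*k*z,y*k*z,z],-1); C[(z<=0)|(th>1.4)]=np.nan
    M=d["mount"]; return (C@M[:3,:3].T+M[:3,3])@Rt.T+p
E
python3 - <<'E'
from h import *
d=np.load("w1.npz"); W=wcloud(d,d["p"],d["Rt"])
w=W[110:265,260:410]
p=w[(w[...,2]>.183)&(w[...,2]<.2)]
print("grip",cv2.minAreaRect(p[:,:2].astype(np.float32)*1000),np.median(p[:,2]))
p=w[(w[...,2]>.14)&(w[...,2]<.165)]
print("fork",cv2.minAreaRect(p[:,:2].astype(np.float32)*1000),np.median(p[:,2]))
E
```

```text
grip ((547.1287231445312, 156.8411865234375), (21.970108032226562, 99.1394271850586), 16.352867126464844) 0.18809421285270578
fork ((567.7423706054688, 166.01901245117188), (121.72762298583984, 72.9362564086914), 18.364883422851562) 0.14966634695538938
```

Run:
```python
from h import *
p,R=st(); p,R=plan(p,R,[.548,.1572,.25],Rdown(16.4),5); plan(p,R,[.548,.1572,.17],Rdown(16.4),10)
```

```text
t 2.08 p [0.5552 0.161  0.2988] yaw 16.61 ydir [ 3.0e-04  2.2e-03 -1.0e+00] F [-4.34  1.69 -1.59] w 0.0853
[ 0.3,9.8,-1.6,-0.0002,0.0007,-0.0004,0.3,9.8,-1.6,-0.0002,0.0007,-0.0004,0.3,9.8,-1.6,-0.0002,0.0007,-0.0004,0.3,9.8,-1.6,-0.0002,0.0007,-0.0004,0.3,9.8,-1.6,-0.0002,0.0007,-0.0004 ]
[ 0,8,0,0,0,-0,0,8,0,0,0,-0,0,8,0,0,0,-0,0,8,0,0,0,-0,0,8,0,0,0,-0 ]
[ 0,8,0,0,0,-0,0,8,0,0,0,-0,0,8,0,0,0,-0,0,8,0,0,0,-0,0,8,0,0,0,-0 ]
```

Call:
{"method": "move_arm", "body": {
  "targets": [0.3,12,-2.5,0,0,0,0.3,12,-2.5,0,0,0,0.3,12,-2,0,0,0,0,8,0,0,0,0,0,0,0,0,0,0]
}}

```text
time_s: 2.7
position: [0.5464, 0.1519, 0.2548]
tool_rot: [[0.275, -0.001, 0.962], [-0.962, -0.0, 0.275], [-0.0, -1.0, -0.001]]
ft_force: [-0.3, -1.0, -0.6]
grip_width: 0.0853
```

Run:
```python
from h import *
from rig import get_image
p,R=st(); im=get_image("wrist"); cv2.imwrite("pics/w2.png",im["pixels"][:,:,::-1])
W=wcloud(im,p,R)
w=W[80:300,230:430]
p_=w[(w[...,2]>.183)&(w[...,2]<.2)]
print("grip",cv2.minAreaRect(p_[:,:2].astype(np.float32)*1000),np.median(p_[:,2]))
p_=w[(w[...,2]>.14)&(w[...,2]<.165)]
print("fork",cv2.minAreaRect(p_[:,:2].astype(np.float32)*1000),np.median(p_[:,2]))
p,R=st(); plan(p,R,[.548,.1572,.17],Rdown(16.4),10)
```

```text
t 2.7 p [0.5464 0.1519 0.2548] yaw 15.95 ydir [-0.001 -0.    -1.   ] F [-0.34 -1.   -0.62] w 0.0853
grip ((547.1785278320312, 156.6046600341797), (21.869306564331055, 99.09014892578125), 16.935726165771484) 0.18813654100108151
fork ((567.63330078125, 165.93524169921875), (121.54544830322266, 72.67533874511719), 18.032451629638672) 0.14962710307105093
t 2.75 p [0.5467 0.152  0.2554] yaw 15.96 ydir [ 0.  0. -1.] F [0.47 0.63 0.33] w 0.0856
[ -0.5,8.5,0.3,-0,-0.0008,0,-0.5,8.5,0.3,-0,-0.0008,0,-0.5,8.5,0.3,-0,-0.0008,0,-0.5,8.5,0.3,-0,-0.0008,0,-0.5,8.5,0.3,-0,-0.0008,0 ]
[ -0.5,8.5,0.3,-0,-0.0008,0,-0.5,8.5,0.3,-0,-0.0008,0,-0.5,8.5,0.3,-0,-0.0008,0,-0.5,8.5,0.3,-0,-0.0008,0,-0.5,8.5,0.3,-0,-0.0008,0 ]
```

View pics/w2.png

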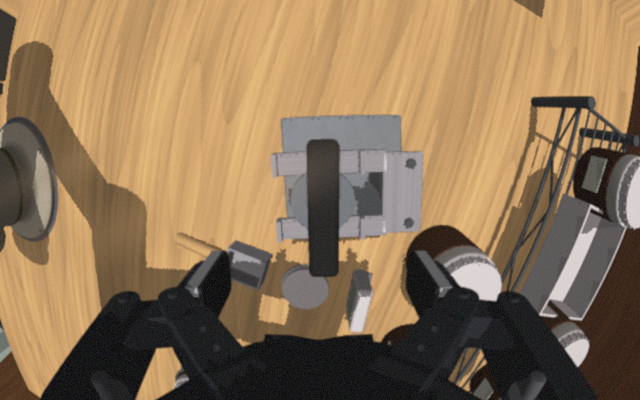

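The bar is centred between the jaws at (322,207), and both cameras agree to 2 mm. I'll descend.

Call:
{"method": "move_arm", "body": {
  "targets": [-1,10,0.4,0,-0.002,0,-1,10,0.4,0,-0.002,0,-1,10,0.4,0,-0.002,0,-1,10,0,0,-0.002,0,-0.6,10,0,0,-0.002,0]
}}

```text
time_s: 3.38
position: [0.5464, 0.1571, 0.2045]
tool_rot: [[0.285, -0.0, 0.958], [-0.958, -0.0, 0.285], [-0.0, -1.0, -0.0]]
ft_force: [-0.0, -0.1, 0.0]
grip_width: 0.0855
```

Call:
{"method": "move_arm", "body": {
  "targets": [0,8,0,0,0,0,0,8,0,0,0,0,0,8,0,0,0,0,0,8,0,0,0,0,0,0,0,0,0,0]
}}

```text
time_s: 4.0
position: [0.5463, 0.157, 0.1727]
tool_rot: [[0.285, -0.001, 0.959], [-0.959, -0.0, 0.285], [-0.0, -1.0, -0.001]]
ft_force: [-0.4, -0.7, 0.3]
grip_width: 0.0852
```

Run:
```python
from h import *
from rig import get_image
p,R=st(); plan(p,R,[.5475,.157,.17],Rdown(16.5),5)
im=get_image("wrist"); cv2.imwrite("pics/w3.png",im["pixels"][:,:,::-1])
```

```text
t 4.0 p [0.5463 0.157  0.1727] yaw 16.56 ydir [-1.2e-03 -1.0e-04 -1.0e+00] F [-0.37 -0.73  0.33] w 0.0852
[ 0.1,0.5,0.2,0.0002,0.0002,-0.0001,0.1,0.5,0.2,0.0002,0.0002,-0.0001,0.1,0.5,0.2,0.0002,0.0002,-0.0001,0.1,0.5,0.2,0.0002,0.0002,-0.0001,0.1,0.5,0.2,0.0002,0.0002,-0.0001 ]
```

View pics/w3.png

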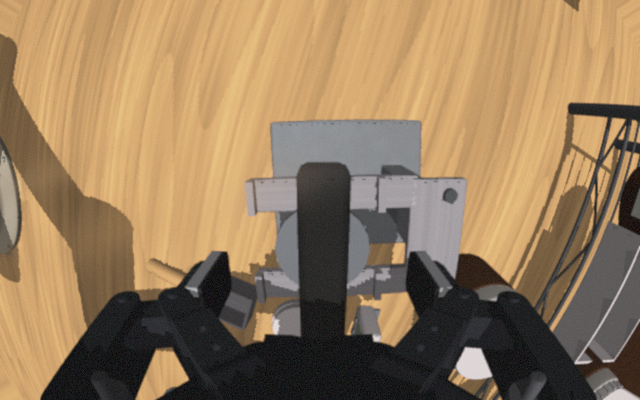

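The bar (323,250) is centred between the pads. Closing.

Call:
{"method": "move_arm", "body": {
  "targets": [0,2,1,0,0,0,0,0,0,0,0,0,0,0,0,0,0,0,0,0,0,0,0,0,0,0,0,0,0,0],
  "hand": -1,
  "squeeze": 70
}}

```text
time_s: 4.68
position: [0.5477, 0.1573, 0.1717]
tool_rot: [[0.285, 0.001, 0.959], [-0.959, 0.0, 0.285], [0.0, -1.0, 0.001]]
ft_force: [0.2, -0.5, 1.7]
grip_width: 0.0208
```

Run:
```python
from h import *
from rig import get_image
p,R=st()
im=get_image("wrist"); cv2.imwrite("pics/w4.png",im["pixels"][:,:,::-1])
st()
```

```text
t 4.67 p [0.5477 0.1573 0.1717] yaw 16.56 ydir [ 1.e-03  1.e-04 -1.e+00] F [ 0.2  -0.52  1.74] w 0.0208
t 4.72 p [0.5477 0.1573 0.1716] yaw 16.56 ydir [ 9.e-04  1.e-04 -1.e+00] F [0.69 0.04 3.24] w 0.0208
```

View pics/w4.png

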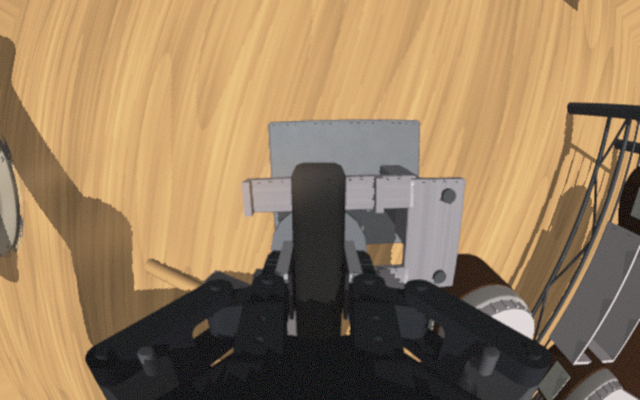

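The grip is held (20.8 mm), with the TCP 7.4 mm below the grip centre. Lifting 14 mm, then I'll leave along the stand's -x.

Call:
{"method": "move_arm", "body": {
  "targets": [0,-2,0,0,0,0,0,-3,0,0,0,0,0,-4,0,0,0,0,0,-4,0,0,0,0,0,-1,0,0,0,0]
}}

```text
time_s: 5.35
position: [0.5475, 0.1573, 0.1857]
tool_rot: [[0.285, 0.0, 0.959], [-0.959, 0.0, 0.285], [0.0, -1.0, 0.0]]
ft_force: [0.2, -0.2, -1.8]
grip_width: 0.0208
```

Run:
```python
from h import *
from rig import get_image
p,R=st()
im=get_image("side"); cv2.imwrite("pics/s5.png",im["pixels"][:,:,::-1])
im=get_image("wrist"); cv2.imwrite("pics/w5.png",im["pixels"][:,:,::-1])
c,s=np.cos(np.radians(18)),np.sin(np.radians(18))
p,R=st();plan(p,R,p-.105*np.array([c,s,0]),R,10,True)
```

```text
t 5.35 p [0.5475 0.1573 0.1857] yaw 16.56 ydir [ 5.e-04  0.e+00 -1.e+00] F [ 0.17 -0.22 -1.8 ] w 0.0208
t 5.45 p [0.5475 0.1573 0.1854] yaw 16.56 ydir [ 1.e-04  0.e+00 -1.e+00] F [-0.27 -0.2  -1.36] w 0.0209
[ 0.1,-0,-2.9,0,0,0,0.2,-0,-8,0,0,0,0.3,-0,-11.8,0,0,0,0.4,-0,-14.3,0,0,0,0.4,-0,-15.5,0,0,0 ]
[ 0.4,-0,-15.5,0,0,0,0.4,-0,-14.3,0,0,0,0.3,-0,-11.8,0,0,0,0.2,-0,-8,0,0,0,0.1,-0,-2.9,0,0,0 ]
```

View pics/s5.png

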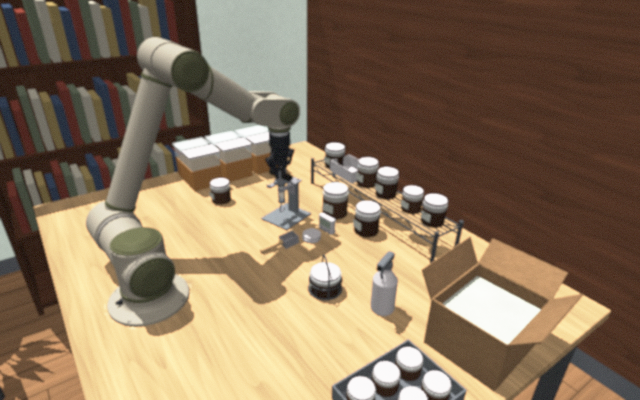

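View pics/w5.png

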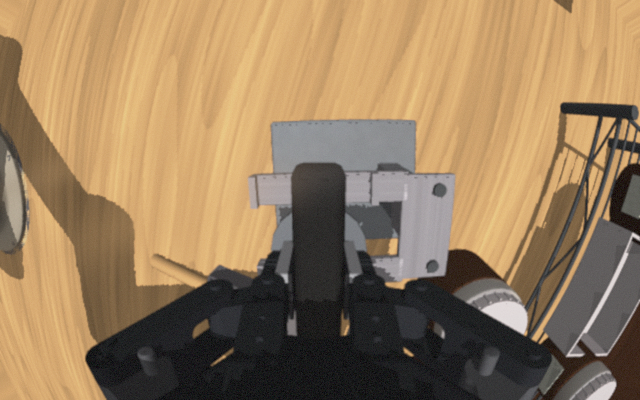

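The scale is lifted clear (Fz about -1.3 N), and in the side view the carrier is visible at (325,280) with the stand at (287,212). I'll take it out level.

Call:
{"method": "move_arm", "body": {
  "targets": [0.1,0,-3,0,0,0,0.2,0,-8,0,0,0,0.3,0,-12,0,0,0,0.4,0,-14,0,0,0,0.4,0,-16,0,0,0]
}}

```text
time_s: 6.08
position: [0.4959, 0.1405, 0.1853]
tool_rot: [[0.285, -0.0, 0.959], [-0.959, -0.0, 0.285], [-0.0, -1.0, -0.0]]
ft_force: [0.3, 0.4, -1.1]
grip_width: 0.0205
```

Call:
{"method": "move_arm", "body": {
  "targets": [0.4,0,-16,0,0,0,0.4,0,-14,0,0,0,0.3,0,-12,0,0,0,0.2,0,-8,0,0,0,0.1,0,-3,0,0,0]
}}

```text
time_s: 6.7
position: [0.4464, 0.1243, 0.1854]
tool_rot: [[0.285, 0.0, 0.959], [-0.959, 0.0, 0.285], [0.0, -1.0, 0.0]]
ft_force: [0.0, -0.3, -0.9]
grip_width: 0.0209
```

Run:
```python
from h import *
p,R=st()
p1=p.copy();p1[2]=.29
p,R=plan(p,R,p1,R,5,True)
a=np.radians(-27);B=np.array([.449,-.2575]);q=B-.09*np.array([np.cos(a),np.sin(a)]);print(q)
plan(p,R,[q[0],q[1],.315],Rdown(-27),15,True)
```

```text
t 6.7 p [0.4464 0.1243 0.1854] yaw 16.55 ydir [ 2.e-04  0.e+00 -1.e+00] F [ 0.03 -0.26 -0.89] w 0.0209
[ 0,-10.9,0,0,0,0,0,-25.9,0,0,0,0,0,-31,0,0,0,0,0,-25.9,0,0,0,0,0,-10.9,0,0,0,0 ]
[ 0.36880941 -0.21664086]
[ 3.9,-0.3,-2.2,-0,0.0097,-0,11,-0.9,-6,-0,0.0273,-0,17.2,-1.4,-8.9,-0,0.0421,-0,22.7,-1.8,-10.5,-0,0.0543,-0,27.2,-2.1,-10.8,-0,0.0637,-0 ]
[ 30.8,-2.3,-10.1,-0,0.0705,-0,33.3,-2.5,-8.3,-0,0.0745,-0,34.4,-2.5,-5.9,-0,0.0759,-0,34.1,-2.5,-3.2,-0,0.0745,-0,32.4,-2.3,-0.6,-0,0.0705,-0 ]
[ 29.3,-2.1,1.5,-0,0.0637,-0,24.8,-1.8,2.8,-0,0.0543,-0,19.1,-1.4,3.2,-0,0.0421,-0,12.3,-0.9,2.6,-0,0.0273,-0,4.3,-0.3,1,-0,0.0097,-0 ]
```

Call:
{"method": "move_arm", "body": {
  "targets": [0,-11,0,0,0,0,0,-26,0,0,0,0,0,-31,0,0,0,0,0,-26,0,0,0,0,0,-11,0,0,0,0]
}}

```text
time_s: 7.32
position: [0.4472, 0.1245, 0.2921]
tool_rot: [[0.285, 0.003, 0.958], [-0.958, 0.0, 0.285], [0.001, -1.0, 0.003]]
ft_force: [-1.0, -0.3, -1.9]
grip_width: 0.0208
```

Call:
{"method": "move_arm", "body": {
  "targets": [4,0,-2,0,0.01,0,11,-1,-6,0,0.027,0,17,-1.5,-9,0,0.042,0,23,-2,-10.5,0,0.054,0,27,-2,-11,0,0.064,0]
}}

```text
time_s: 7.95
position: [0.4258, 0.0347, 0.2961]
tool_rot: [[0.089, -0.002, 0.996], [-0.996, 0.0, 0.089], [-0.0, -1.0, -0.002]]
ft_force: [0.5, -0.4, -1.8]
grip_width: 0.0209
```

Call:
{"method": "move_arm", "body": {
  "targets": [31,-2,-10,0,0.07,0,33,-2.5,-8,0,0.075,0,34.5,-2.5,-6,0,0.076,0,34,-2.5,-3,0,0.075,0,32.5,-2.5,-0.5,0,0.07,0]
}}

```text
time_s: 8.57
position: [0.3889, -0.1296, 0.3081]
tool_rot: [[-0.275, -0.001, 0.962], [-0.962, 0.001, -0.275], [-0.0, -1.0, -0.002]]
ft_force: [0.5, 1.4, -0.8]
grip_width: 0.0206
```

Call:
{"method": "move_arm", "body": {
  "targets": [29,-2,1.5,0,0.064,0,25,-2,3,0,0.054,0,19,-1.5,3,0,0.042,0,12,-1,2.5,0,0.027,0,4,0,1,0,0.01,0]
}}

```text
time_s: 9.2
position: [0.3695, -0.2162, 0.3149]
tool_rot: [[-0.455, -0.001, 0.89], [-0.89, 0.001, -0.455], [-0.0, -1.0, -0.001]]
ft_force: [0.1, 0.6, -0.8]
grip_width: 0.0206
```

Run:
```python
from h import *
from rig import get_image
p,R=st(); im=get_image("wrist"); cv2.imwrite("pics/w6.png",im["pixels"][:,:,::-1]); np.savez("w6.npz",p=p,Rt=R,**im)
p,R=st(); im=get_image("top"); cv2.imwrite("pics/t6.png",im["pixels"][:,:,::-1]); np.savez("t6.npz",**im)
p,R=st(); im=get_image("side"); cv2.imwrite("pics/s6.png",im["pixels"][:,:,::-1]); np.savez("s6.npz",**im)
cv2.imwrite("pics/s6z.png",cv2.resize(im["pixels"][180:320,230:400,::-1],None,fx=4,fy=4,interpolation=2))
```

```text
t 9.2 p [ 0.3695 -0.2162  0.3149] yaw -27.08 ydir [-6.e-04  7.e-04 -1.e+00] F [ 0.11  0.58 -0.78] w 0.0206
t 9.25 p [ 0.3696 -0.2162  0.315 ] yaw -27.07 ydir [-5.e-04  5.e-04 -1.e+00] F [ 0.58  0.79 -1.04] w 0.021
t 9.3 p [ 0.3697 -0.2157  0.3151] yaw -27.01 ydir [-4.e-04  5.e-04 -1.e+00] F [-0.28  0.33 -1.53] w 0.0209
```

View pics/w6.png

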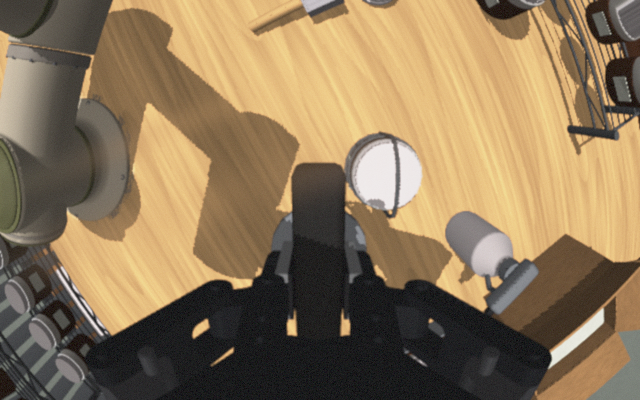

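View pics/s6z.png

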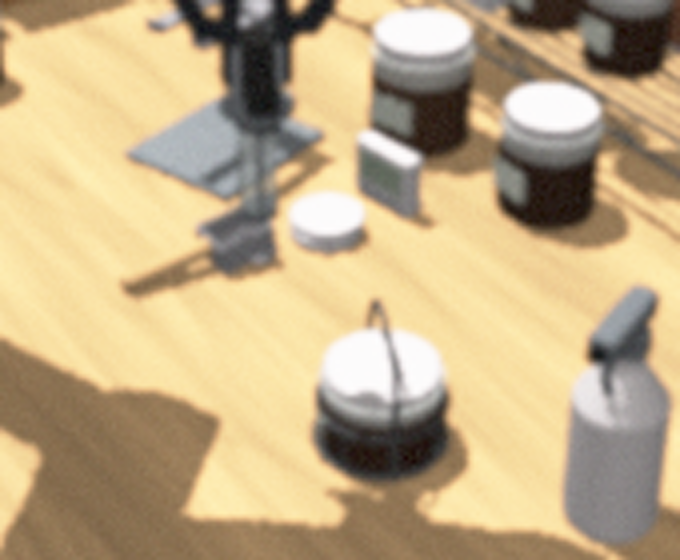

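View pics/t6.png

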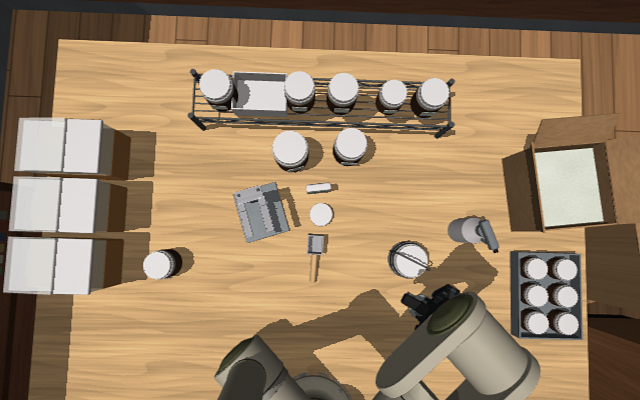

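The wrist view shows the bail across the lid from (385,135) to (393,215), parallel to the grip bar. The top view now shows the stand empty. I'll fit the bail from the wrist and side views.

```bash
cat >> h.py <<'E'
from scipy.optimize import least_squares
def shape(t):
    return np.interp(abs(t),[0,13,26,35,44,52],[112,111,108,104,95,70])/1000+.0025
def bailfit(p,g=(.449,-.257,63,0)):
    def res(q):
        a=q[2]; e=np.array([np.cos(a),np.sin(a)]); r=p[:,:2]-q[:2]
        return np.r_[r@np.array([-e[1],e[0]]), (p[:,2]-q[3]-shape(1000*(r@e)))]
    s=least_squares(res,[g[0],g[1],np.radians(g[2]),g[3]],loss="soft_l1",f_scale=.002)
    return np.r_[s.x[:2],np.degrees(s.x[2]),s.x[3]]
def near(W,c=(.449,-.257),r=.065,z0=.08,z1=.13):
    with np.errstate(invalid="ignore"):
        m=(np.hypot(W[...,0]-c[0],W[...,1]-c[1])<r)&(W[...,2]>z0)&(W[...,2]<z1)
    return W[m],m
E
python3 - <<'E'
from h import *
d=np.load("w6.npz"); W=wcloud(d,d["p"],d["Rt"]); p,m=near(W); print(len(p),bailfit(p))
w,m=near(W,r=.055,z0=.062,z1=.078); px=d["pixels"].min(-1)[m]; q=w[px>170]; print("lid",cv2.minEnclosingCircle(q[:,:2].astype(np.float32)*1000),np.median(q[:,2]))
for f in("t6.npz","s6.npz"):
    d=np.load(f); W=cloud(d); p,m=near(W); print(f,len(p),bailfit(p))
    w,m=near(W,r=.055,z0=.066,z1=.078); px=d["pixels"].min(-1)[m]; q=w[px>170]; print("lid",cv2.minEnclosingCircle(q[:,:2].astype(np.float32)*1000),np.median(q[:,2]))
d=np.load("t6.npz"); W=cloud(d);p,m=near(W,(.549,.158),.12,.145,.165);print("fork",cv2.minAreaRect(p[:,:2].astype(np.float32)*1000))
E
```

```text
352 [ 4.47446315e-01 -2.59568741e-01  6.40395158e+01 -1.35126103e-03]
lid ((447.9566955566406, -259.67889404296875), 44.8731803894043) 0.06936873439255933
t6.npz 74 [ 4.49948021e-01 -2.55890092e-01  6.40997491e+01 -1.81061791e-04]
lid ((448.55340576171875, -258.593017578125), 43.69406509399414) 0.07075338283799863
s6.npz 47 [ 4.47952325e-01 -2.58410779e-01  6.46354935e+01 -2.71116681e-03]
lid ((447.8751220703125, -260.082275390625), 44.6309928894043) 0.06896706421064228
fork ((569.4149780273438, 168.3992156982422), (121.05611419677734, 72.14786529541016), 18.202041625976562)
```

Run:
```python
from h import *
p,R=st()
a=np.radians(-25.9);B=np.array([.4477,-.259]);q=B-.055*np.array([np.cos(a),np.sin(a)]);print(q)
p,R=plan(p,R,[q[0],q[1],.237],Rdown(-25.9),10,True)
```

```text
t 9.35 p [ 0.3698 -0.2154  0.3152] yaw -26.97 ydir [-2.e-04  4.e-04 -1.e+00] F [-0.34 -0.14 -2.07] w 0.0207
[ 0.39822432 -0.2349759 ]
[ 0.1,2.2,1,0,-0.0005,-0,0.3,5.9,2.6,0,-0.0014,-0,0.5,8.8,3.8,0,-0.0021,-0,0.6,10.6,4.6,0,-0.0025,-0,0.7,11.6,5.1,0.0001,-0.0028,-0 ]
[ 0.7,11.6,5.1,0.0001,-0.0028,-0,0.7,10.6,4.6,0,-0.0025,-0,0.6,8.8,3.8,0,-0.0021,-0,0.4,5.9,2.6,0,-0.0014,-0,0.1,2.2,1,0,-0.0005,-0 ]
```

Call:
{"method": "move_arm", "body": {
  "targets": [0,2,1,0,-0.002,0,0.3,6,2.5,0,-0.002,0,0.5,9,4,0,-0.002,0,0.6,11,4.5,0,-0.002,0,0.7,11.5,5,0,-0.002,0]
}}

```text
time_s: 9.98
position: [0.3844, -0.2254, 0.2748]
tool_rot: [[-0.445, -0.0, 0.896], [-0.896, 0.0, -0.445], [-0.0, -1.0, -0.001]]
ft_force: [-0.0, 0.6, -1.4]
grip_width: 0.0209
```

Call:
{"method": "move_arm", "body": {
  "targets": [0.7,11.5,5,0,-0.002,0,0.7,10.5,4.5,0,-0.002,0,0.6,9,4,0,-0.002,0,0.4,6,2.5,0,-0.002,0,0,2,1,0,0,0]
}}

```text
time_s: 10.6
position: [0.3984, -0.235, 0.2365]
tool_rot: [[-0.438, -0.0, 0.899], [-0.899, 0.0, -0.438], [-0.0, -1.0, -0.0]]
ft_force: [-0.4, 0.1, -1.3]
grip_width: 0.0207
```

Run:
```python
from h import *
from rig import get_image
p,R=st(); im=get_image("wrist"); cv2.imwrite("pics/w7.png",im["pixels"][:,:,::-1]); np.savez("w7.npz",p=p,Rt=R,**im)
W=wcloud(im,p,R); q,m=near(W); q=q; print(len(q),bailfit(q))
p,R=st(); im=get_image("side"); np.savez("s7.npz",**im)
cv2.imwrite("pics/s7z.png",cv2.resize(im["pixels"][200:310,250:390,::-1],None,fx=5,fy=5,interpolation=2))
W=cloud(im); sh=im["pixels"].copy()
for X in ([.4477,-.259,.112],):
    c=im["R"]@X+im["t"]; print("bail px",(im["intrinsics"]@c)[:2]/c[2])
for h in(0,.01,.02,.03,.06,.1):
    X=p+np.array([0,0,-.1466+h]); c=im["R"]@X+im["t"]; print("axis saddle+",h,(im["intrinsics"]@c)[:2]/c[2])
```

```text
t 10.6 p [ 0.3984 -0.235   0.2365] yaw -25.95 ydir [-2.e-04  2.e-04 -1.e+00] F [-0.36  0.14 -1.27] w 0.0207
581 [ 4.47876469e-01 -2.59113525e-01  6.40018463e+01 -1.58722673e-03]
t 10.65 p [ 0.3984 -0.2349  0.2365] yaw -25.95 ydir [-2.e-04  2.e-04 -1.e+00] F [-0.21 -0.14 -1.16] w 0.0208
bail px [325.0075124  258.79421106]
axis saddle+ 0 [306.29517453 266.51700377]
axis saddle+ 0.01 [306.29988685 263.76281359]
axis saddle+ 0.02 [306.30463567 260.98729328]
axis saddle+ 0.03 [306.30942141 258.1901941 ]
axis saddle+ 0.06 [306.3240045  249.66687709]
axis saddle+ 0.1 [306.34399253 237.98456111]
```

View pics/w7.png

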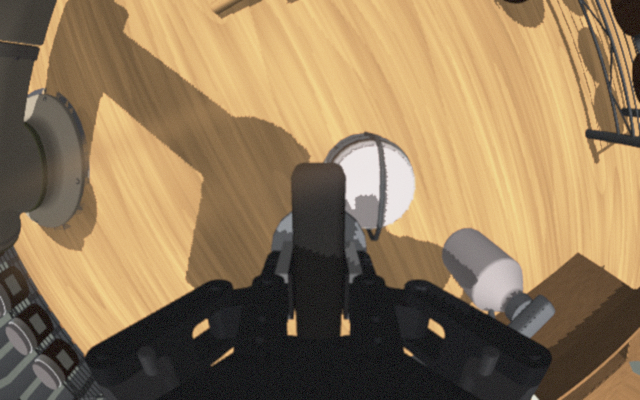

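View pics/s7z.png

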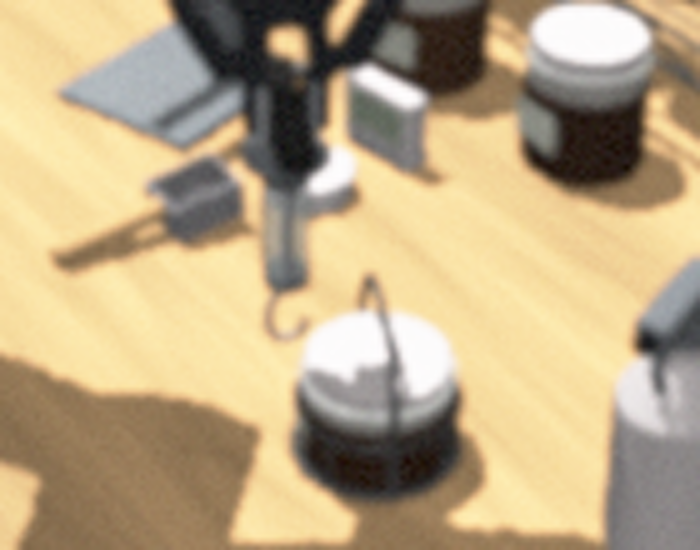

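The side view shows the hook at zoomed (287,320) with the mouth toward the bail (top at (370,278)), at the right height. The saddle projection agrees to about 1 px. Advancing part way.

Call:
{"method": "move_arm", "body": {
  "targets": [0,0,5,0,0,0,0,0,9,0,0,0,0,0,9,0,0,0,0,0,7,0,0,0,0,0,2,0,0,0]
}}

```text
time_s: 11.32
position: [0.4275, -0.2491, 0.2366]
tool_rot: [[-0.438, -0.0, 0.899], [-0.899, 0.0, -0.438], [-0.0, -1.0, -0.0]]
ft_force: [-0.8, -0.6, -1.1]
grip_width: 0.0209
```

```bash
cat > look.py <<'E'
import sys
from h import *
from rig import get_image
n=sys.argv[1]
p,R=st(); im=get_image("side"); np.savez(f"s{n}.npz",**im)
cv2.imwrite(f"pics/s{n}z.png",cv2.resize(im["pixels"][210:300,270:370,::-1],None,fx=6,fy=6,interpolation=2))
d=np.array([.4478,-.259])-p[:2]; a=np.radians(-25.9); print("ahead",1000*d@[np.cos(a),np.sin(a)],"tool x",1000*d@[R[0,0],R[1,0]])
E
python3 look.py 8
```

```text
t 11.32 p [ 0.4275 -0.2491  0.2366] yaw -25.95 ydir [-2.e-04  2.e-04 -1.e+00] F [-0.81 -0.63 -1.06] w 0.0209
ahead 22.586274713967125 tool x 0.012862286969846799
```

View pics/s8z.png

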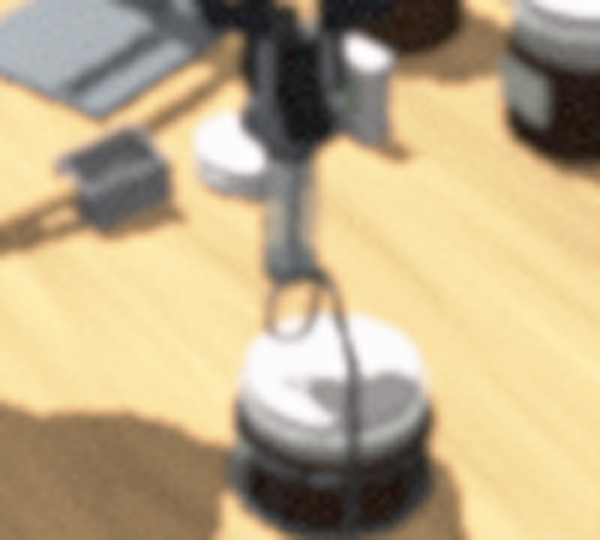

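The hook is now just short of the bail at the right height, with its tip below the wire. Going in.

Call:
{"method": "move_arm", "body": {
  "targets": [0,0,4,0,0,0,0,0,6,0,0,0,0,0,6,0,0,0,0,0,4,0,0,0,0,0,2,0,0,0]
}}

```text
time_s: 12.0
position: [0.4471, -0.2586, 0.2367]
tool_rot: [[-0.438, -0.0, 0.899], [-0.899, 0.0, -0.438], [-0.0, -1.0, -0.0]]
ft_force: [-0.9, 0.3, -0.9]
grip_width: 0.0207
```

```bash
python3 look.py 9
```

```text
t 12.0 p [ 0.4471 -0.2586  0.2367] yaw -25.95 ydir [-1.e-04  1.e-04 -1.e+00] F [-0.89  0.29 -0.86] w 0.0207
ahead 0.8053223084335255 tool x 0.0033949562760159264
```

View pics/s9z.png

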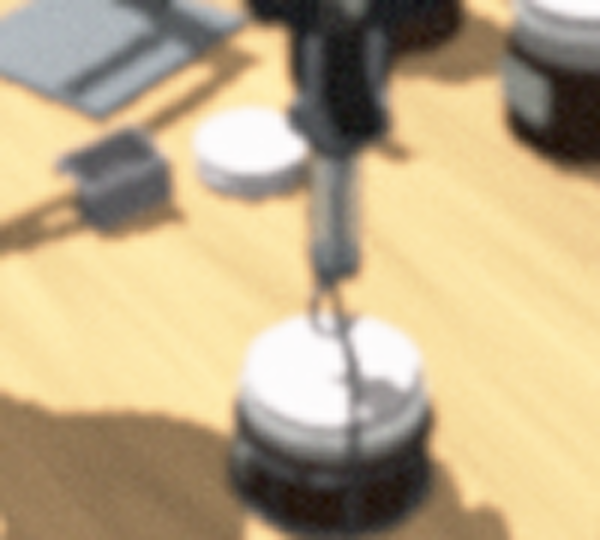

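The wire is in the mouth over the saddle. I'll write a height monitor (wrist lid depth plus side-image registration) with the reference taken now, then raise.

```bash
cat > mon.py <<'E'
import sys
from h import *
from rig import env,get_image
ref=len(sys.argv)>1 and sys.argv[1]=="ref"
F=[];Z=[];S=[]
def lid(im,p,R):
    W=wcloud(im,p,R); w,m=near(W,(.448,-.259),.036,.055,.1); px=im["pixels"].min(-1)[m]; q=w[px>150]; return np.median(q[:,2]),len(q),np.r_[q[:,0].mean(),q[:,1].mean()]
for k in range(3):
    o=env.observe();F.append(o["ft_force"]);p=np.array(o["position"]);R=np.array(o["tool_rot"])
    im=get_image("wrist");z=lid(im,p,R);Z.append(z[0])
    o=env.observe();F.append(o["ft_force"])
    im=get_image("side");S.append(cv2.cvtColor(im["pixels"],cv2.COLOR_RGB2GRAY).astype(np.float32))
F=np.array(F);s=np.mean(S,0)
if ref: np.savez("ref.npz",s=s,z=np.mean(Z))
r=np.load("ref.npz")
T=r["s"][268:303,306:348]   # carrier
M=np.eye(2,3,dtype=np.float32)
try:
    M[:,2]=[306,268]; cc,M=cv2.findTransformECC(T,s,M,cv2.MOTION_TRANSLATION,(3,200,1e-6),None,3)
    d=M[:,2]-[306,268]
except Exception as e: d=e;cc=0
print("t",round(o["time_s"],2),"tcp",p.round(4),"F",F.mean(0).round(2),"sdz",F[:,2].std().round(2),"lid dz mm",np.round((np.array(Z)-r["z"])*1000,2),z[1],"side px",d,round(cc,3))
E
python3 mon.py ref
```

```text
t 12.3 tcp [ 0.4468 -0.2585  0.2368] F [ 0.3  -0.05 -0.76] sdz 0.57 lid dz mm [ 0.   -0.01  0.01] 937 side px [-0.02157593 -0.02294922] 1.0
```

Call:
{"method": "move_arm", "body": {
  "targets": [0,-2,0,0,0,0,0,-4,0,0,0,0,0,-5,0,0,0,0,0,-3,0,0,0,0,0,-1,0,0,0,0]
}}

```text
time_s: 12.98
position: [0.4469, -0.2586, 0.2521]
tool_rot: [[-0.438, 0.0, 0.899], [-0.899, -0.0, -0.438], [0.0, -1.0, 0.0]]
ft_force: [-0.1, -0.1, -1.6]
grip_width: 0.0206
```

Call:
{"method": "move_arm", "body": {
  "targets": [0,-1.5,0,0,0,0,0,-1.5,0,0,0,0,0,-1.5,0,0,0,0,0,-1.5,0,0,0,0,0,-1,0,0,0,0]
}}

```text
time_s: 13.6
position: [0.4468, -0.2585, 0.2589]
tool_rot: [[-0.438, -0.0, 0.899], [-0.899, 0.0, -0.438], [-0.0, -1.0, -0.0]]
ft_force: [0.6, -0.2, -0.7]
grip_width: 0.0205
```

```bash
python3 mon.py; python3 look.py 10
```

```text
t 13.85 tcp [ 0.4469 -0.2585  0.2588] F [-0.03  0.02 -1.52] sdz 0.43 lid dz mm [ 0.02 -0.05  0.02] 826 side px [-0.11346436 -0.11987305] 0.992
t 13.9 p [ 0.4469 -0.2585  0.2588] yaw -25.95 ydir [-0.  0. -1.] F [-0.61  0.34 -1.69] w 0.0209
ahead 1.0469588433960264 tool x 0.007186494467686751
```

View pics/s10z.png

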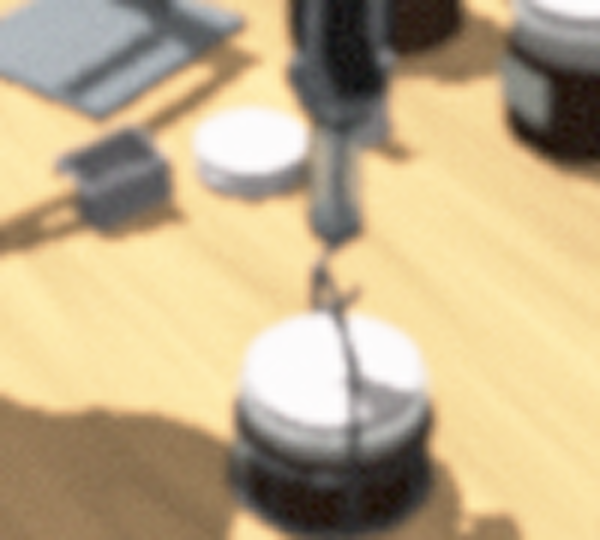

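The hook has caught the bail, its tip showing beyond the wire at zoomed (350,297). Lid height resolves to about 0.05 mm. I'll keep drawing up.

Call:
{"method": "move_arm", "body": {
  "targets": [0,-2,0,0,0,0,0,-3,0,0,0,0,0,-3,0,0,0,0,0,-3,0,0,0,0,0,-1,0,0,0,0]
}}

```text
time_s: 14.58
position: [0.4469, -0.2585, 0.271]
tool_rot: [[-0.438, 0.0, 0.899], [-0.899, -0.0, -0.438], [0.0, -1.0, 0.0]]
ft_force: [0.1, 0.1, -3.3]
grip_width: 0.021
```

```bash
python3 mon.py
```

```text
t 14.82 tcp [ 0.4468 -0.2585  0.2707] F [ 0.33  0.07 -2.7 ] sdz 0.43 lid dz mm [0.03 0.04 0.01] 775 side px [-0.11398315 -0.14215088] 0.984
```

Call:
{"method": "move_arm", "body": {
  "targets": [0,-1.5,0,0,0,0,0,-2,0,0,0,0,0,-2,0,0,0,0,0,-1.5,0,0,0,0,0,-1,0,0,0,0]
}}

```text
time_s: 15.5
position: [0.4468, -0.2585, 0.2789]
tool_rot: [[-0.438, -0.0, 0.899], [-0.899, 0.0, -0.438], [-0.0, -1.0, -0.0]]
ft_force: [0.4, -0.6, -3.5]
grip_width: 0.0212
```

```bash
python3 mon.py
```

```text
t 15.75 tcp [ 0.4469 -0.2585  0.2788] F [-0.12 -0.04 -3.72] sdz 0.35 lid dz mm [-0.03 -0.03  0.01] 750 side px [-0.12289429 -0.1812439 ] 0.98
```

Call:
{"method": "move_arm", "body": {
  "targets": [0,-1.5,0,0,0,0,0,-2,0,0,0,0,0,-2,0,0,0,0,0,-1.5,0,0,0,0,0,-1,0,0,0,0]
}}

```text
time_s: 16.42
position: [0.4469, -0.2585, 0.2869]
tool_rot: [[-0.438, 0.0, 0.899], [-0.899, -0.0, -0.438], [0.0, -1.0, 0.0]]
ft_force: [0.5, 0.9, -4.7]
grip_width: 0.0206
```

```bash
python3 mon.py
```

```text
t 16.68 tcp [ 0.4468 -0.2585  0.2868] F [ 0.42  0.62 -4.32] sdz 0.37 lid dz mm [0.07 0.11 0.05] 727 side px [-0.01806641 -0.18560791] 0.974
```

Call:
{"method": "move_arm", "body": {
  "targets": [0,-1.5,0,0,0,0,0,-2,0,0,0,0,0,-2,0,0,0,0,0,-1.5,0,0,0,0,0,-1,0,0,0,0]
}}

```text
time_s: 17.35
position: [0.4469, -0.2585, 0.2949]
tool_rot: [[-0.438, 0.0, 0.899], [-0.899, -0.0, -0.438], [0.0, -1.0, 0.0]]
ft_force: [0.1, 0.7, -4.6]
grip_width: 0.0207
```

```bash
python3 mon.py
```

```text
t 17.6 tcp [ 0.4469 -0.2586  0.2948] F [-0.22  0.13 -4.41] sdz 0.86 lid dz mm [1.14 1.47 1.06] 729 side px [ 0.27108765 -0.34896851] 0.964
```

Call:
{"method": "move_arm", "body": {
  "targets": [0,-1.5,0,0,0,0,0,-2,0,0,0,0,0,-2,0,0,0,0,0,-1.5,0,0,0,0,0,-1,0,0,0,0]
}}

```text
time_s: 18.27
position: [0.4469, -0.2586, 0.3029]
tool_rot: [[-0.438, 0.0, 0.899], [-0.899, -0.0, -0.438], [0.0, -1.0, 0.0]]
ft_force: [-0.0, -0.3, -5.0]
grip_width: 0.0207
```

```bash
python3 mon.py
```

```text
t 18.52 tcp [ 0.4468 -0.2585  0.3028] F [ 0.28 -0.19 -4.73] sdz 0.66 lid dz mm [9.31 9.43 9.1 ] 731 side px [ 0.27667236 -2.22930908] 0.953
```

The jar hangs about 9.3 mm clear, confirmed by lid depth and side image, and the force has levelled off. Holding still.

Call:
{"method": "move_arm", "body": {
  "targets": [0,0,0,0,0,0,0,0,0,0,0,0,0,0,0,0,0,0,0,0,0,0,0,0,0,0,0,0,0,0]
}}

```text
time_s: 19.2
position: [0.4468, -0.2585, 0.3028]
tool_rot: [[-0.438, -0.0, 0.899], [-0.899, 0.0, -0.438], [-0.0, -1.0, -0.0]]
ft_force: [0.6, -0.1, -4.2]
grip_width: 0.021
```

Call:
{"method": "move_arm", "body": {
  "targets": [0,0,0,0,0,0,0,0,0,0,0,0,0,0,0,0,0,0,0,0,0,0,0,0,0,0,0,0,0,0]
}}

```text
time_s: 19.82
position: [0.4469, -0.2586, 0.3028]
tool_rot: [[-0.438, 0.0, 0.899], [-0.899, 0.0, -0.438], [-0.0, -1.0, -0.0]]
ft_force: [0.0, -0.2, -6.0]
grip_width: 0.021
```

```bash
python3 mon.py;python3 look.py 11
```

```text
t 20.07 tcp [ 0.4469 -0.2586  0.3028] F [ 0.12 -0.05 -4.83] sdz 0.7 lid dz mm [9.09 9.1  9.08] 733 side px [ 0.27767944 -2.1600647 ] 0.953
t 20.12 p [ 0.4469 -0.2586  0.3028] yaw -25.95 ydir [ 0. -0. -1.] F [-0.16  0.32 -4.  ] w 0.0208
ahead 1.031895993724168 tool x -0.008808487429843703
```

Call:
{"method": "move_arm", "body": {
  "targets": [0,0,0,0,0,0,0,0,0,0,0,0,0,0,0,0,0,0,0,0,0,0,0,0,0,0,0,0,0,0]
}}

```text
time_s: 20.8
position: [0.4468, -0.2585, 0.3028]
tool_rot: [[-0.438, -0.0, 0.899], [-0.899, 0.0, -0.438], [-0.0, -1.0, -0.0]]
ft_force: [-0.4, 0.7, -5.4]
grip_width: 0.0207
```

View pics/s11z.png

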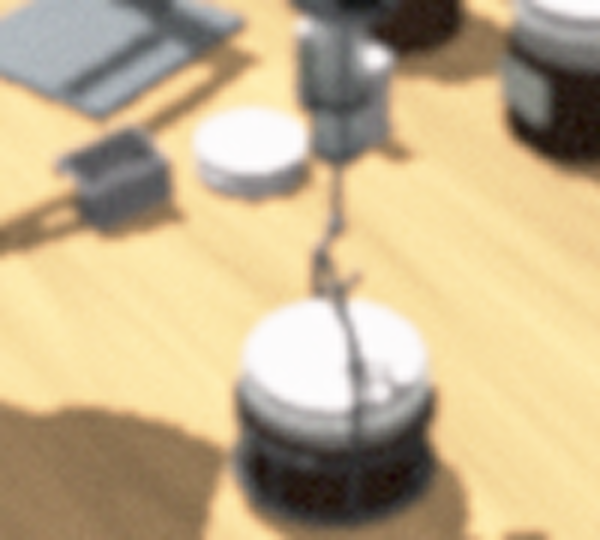

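The jar hangs level, its base shadow detached, and stayed steady at 9.1 mm for over 2 s. Lowering softly.

Call:
{"method": "move_arm", "body": {
  "targets": [0,0.6,0,0,0,0,0,1,0,0,0,0,0,1.2,0,0,0,0,0,1.2,0,0,0,0,0,1,0,0,0,0]
}}

```text
time_s: 21.42
position: [0.4469, -0.2585, 0.2977]
tool_rot: [[-0.438, -0.0, 0.899], [-0.899, 0.0, -0.438], [-0.0, -1.0, -0.0]]
ft_force: [-0.9, -0.7, -5.4]
grip_width: 0.0211
```

Call:
{"method": "move_arm", "body": {
  "targets": [0,1,0,0,0,0,0,1,0,0,0,0,0,1,0,0,0,0,0,1,0,0,0,0,0,1,0,0,0,0]
}}

```text
time_s: 22.05
position: [0.4469, -0.2586, 0.2928]
tool_rot: [[-0.438, 0.0, 0.899], [-0.899, -0.0, -0.438], [-0.0, -1.0, 0.0]]
ft_force: [-0.2, 0.6, -4.5]
grip_width: 0.0206
```

Call:
{"method": "move_arm", "body": {
  "targets": [0,1,0,0,0,0,0,1,0,0,0,0,0,1.5,0,0,0,0,0,1.5,0,0,0,0,0,1,0,0,0,0]
}}

```text
time_s: 22.68
position: [0.4469, -0.2586, 0.2867]
tool_rot: [[-0.438, 0.0, 0.899], [-0.899, -0.0, -0.438], [0.0, -1.0, 0.0]]
ft_force: [0.2, -0.0, -4.1]
grip_width: 0.021
```

```bash
python3 mon.py
```

```text
t 22.93 tcp [ 0.4469 -0.2586  0.2869] F [ 0.09 -0.21 -4.2 ] sdz 0.28 lid dz mm [0.23 0.3  0.27] 735 side px [ 0.2571106  -0.18423462] 0.971
```

The jar is back on the table. I'll lower further to free the hook.

Call:
{"method": "move_arm", "body": {
  "targets": [0,2,0,0,0,0,0,4,0,0,0,0,0,5,0,0,0,0,0,5,0,0,0,0,0,4,0,0,0,0]
}}

```text
time_s: 23.6
position: [0.4469, -0.2586, 0.2666]
tool_rot: [[-0.438, 0.0, 0.899], [-0.899, -0.0, -0.438], [0.0, -1.0, 0.0]]
ft_force: [0.6, -0.4, -2.5]
grip_width: 0.0209
```

Call:
{"method": "move_arm", "body": {
  "targets": [0,4,0,0,0,0,0,4,0,0,0,0,0,4,0,0,0,0,0,3,0,0,0,0,0,2,0,0,0,0]
}}

```text
time_s: 24.22
position: [0.4468, -0.2585, 0.2497]
tool_rot: [[-0.438, -0.0, 0.899], [-0.899, 0.0, -0.438], [-0.0, -1.0, -0.0]]
ft_force: [0.3, -0.0, -1.2]
grip_width: 0.0205
```

Call:
{"method": "move_arm", "body": {
  "targets": [0,2,0,0,0,0,0,3,0,0,0,0,0,4,0,0,0,0,0,3,0,0,0,0,0,1,0,0,0,0]
}}

```text
time_s: 24.85
position: [0.4468, -0.2585, 0.2366]
tool_rot: [[-0.438, -0.0, 0.899], [-0.899, 0.0, -0.438], [-0.0, -1.0, -0.0]]
ft_force: [-0.2, 0.5, -0.7]
grip_width: 0.0209
```

```bash
python3 mon.py; python3 look.py 12
```

```text
t 25.1 tcp [ 0.4469 -0.2586  0.2369] F [ 0.16  0.24 -1.26] sdz 0.5 lid dz mm [ 0.04 -0.03 -0.03] 944 side px [0.28640747 0.08847046] 0.998
t 25.15 p [ 0.4469 -0.2586  0.2369] yaw -25.95 ydir [ 2.e-04 -1.e-04 -1.e+00] F [-0.01  1.17 -2.04] w 0.0208
ahead 1.0002044669234404 tool x -0.008463539350303046
```

View pics/s12z.png

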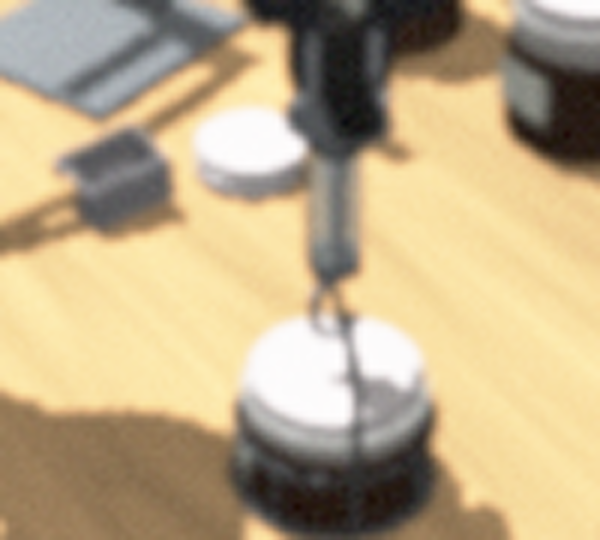

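The picture matches the one taken before the lift, with the hook below the wire. I'll back out along -x.

Call:
{"method": "move_arm", "body": {
  "targets": [0,0,-3,0,0,0,0,0,-6,0,0,0,0,0,-7,0,0,0,0,0,-7,0,0,0,0,0,-7,0,0,0]
}}

```text
time_s: 25.82
position: [0.4194, -0.2452, 0.2369]
tool_rot: [[-0.438, 0.0, 0.899], [-0.899, -0.0, -0.438], [0.0, -1.0, 0.0]]
ft_force: [0.4, 0.0, -0.4]
grip_width: 0.021
```

Call:
{"method": "move_arm", "body": {
  "targets": [0,0,-8,0,0,0,0,0,-9,0,0,0,0,0,-9,0,0,0,0,0,-6,0,0,0,0,0,-3,0,0,0]
}}

```text
time_s: 26.45
position: [0.3881, -0.23, 0.2369]
tool_rot: [[-0.438, 0.0, 0.899], [-0.899, -0.0, -0.438], [0.0, -1.0, 0.0]]
ft_force: [-0.3, 0.7, 0.1]
grip_width: 0.0207
```

Run:
```python
from h import *
from rig import get_image
p,R=st(); im=get_image("side"); cv2.imwrite("pics/s13z.png",cv2.resize(im["pixels"][200:310,250:390,::-1],None,fx=5,fy=5,interpolation=2))
p1=p.copy();p1[2]=.30
p,R=plan(p,R,p1,R,5,True)
plan(p,R,[.4454,.124,.295],Rdown(16.55),15,True)
```

```text
t 26.45 p [ 0.3881 -0.23    0.2369] yaw -25.96 ydir [ 2.e-04 -2.e-04 -1.e+00] F [-0.3   0.67  0.07] w 0.0207
[ 0,-6.6,0,0,0,0,0,-15.6,0,0,0,0,0,-18.7,0,0,0,0,0,-15.6,0,0,0,0,0,-6.6,0,0,0,0 ]
[ -4.4,0.1,-1.3,-0,-0.0095,0,-12.3,0.2,-3.6,-0,-0.0266,0,-19.2,0.3,-5,-0,-0.0411,0,-25,0.4,-5.5,-0,-0.053,0,-29.7,0.4,-4.9,-0,-0.0622,0 ]
[ -33.1,0.5,-3.3,-0,-0.0688,0,-35.1,0.5,-1.1,-0,-0.0728,0,-35.8,0.5,1.5,-0,-0.0741,0,-34.9,0.5,4.1,-0,-0.0728,0,-32.7,0.5,6.2,-0,-0.0688,0 ]
[ -29.1,0.4,7.6,-0,-0.0622,0,-24.3,0.4,8,-0,-0.053,0,-18.5,0.3,7.2,-0,-0.0411,0,-11.8,0.2,5.2,-0,-0.0266,0,-4.1,0.1,1.9,-0,-0.0095,0 ]
```

View pics/s13z.png

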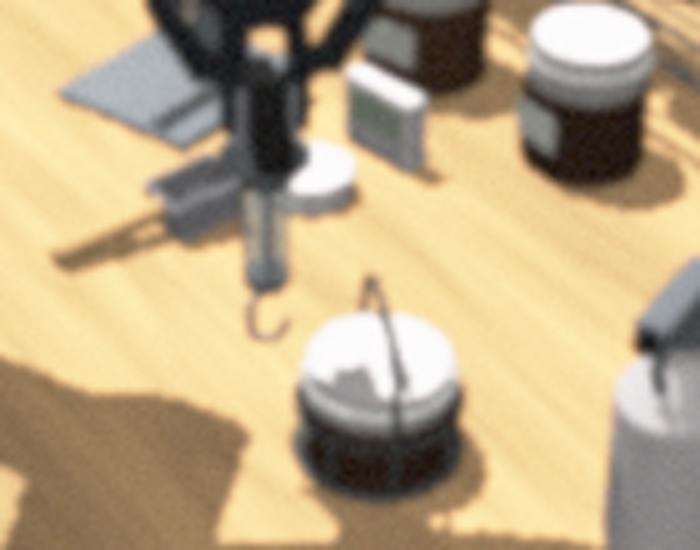

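Unhooked. The carrier stands at its place and the hook is clear at (267,320). Returning to the stand.

Call:
{"method": "move_arm", "body": {
  "targets": [0,-7,0,0,0,0,0,-16,0,0,0,0,0,-18,0,0,0,0,0,-15,0,0,0,0,0,-7,0,0,0,0]
}}

```text
time_s: 27.12
position: [0.3887, -0.2303, 0.3008]
tool_rot: [[-0.438, 0.001, 0.899], [-0.899, -0.001, -0.438], [0.001, -1.0, 0.001]]
ft_force: [0.0, 0.3, -2.0]
grip_width: 0.0208
```

Call:
{"method": "move_arm", "body": {
  "targets": [-4.5,0,-1.5,0,-0.01,0,-12,0,-3.5,0,-0.027,0,-19,0,-5,0,-0.041,0,-25,0,-5.5,0,-0.053,0,-30,0,-5,0,-0.062,0]
}}

```text
time_s: 27.75
position: [0.4028, -0.1368, 0.2993]
tool_rot: [[-0.254, -0.001, 0.967], [-0.967, 0.001, -0.254], [-0.001, -1.0, -0.001]]
ft_force: [0.7, -0.5, -1.5]
grip_width: 0.0206
```

Call:
{"method": "move_arm", "body": {
  "targets": [-33,0,-3.5,0,-0.069,0,-35,0,-1,0,-0.073,0,-36,0,1.5,0,-0.074,0,-35,0,4,0,-0.073,0,-33,0,6,0,-0.069,0]
}}

```text
time_s: 28.38
position: [0.4295, 0.0345, 0.2994]
tool_rot: [[0.102, -0.001, 0.995], [-0.995, 0.0, 0.102], [-0.0, -1.0, -0.001]]
ft_force: [-0.9, -0.2, -1.4]
grip_width: 0.0207
```

Call:
{"method": "move_arm", "body": {
  "targets": [-29,0,7.5,0,-0.062,0,-24,0,8,0,-0.053,0,-18.5,0,7,0,-0.041,0,-12,0,5,0,-0.027,0,-4,0,2,0,-0.009,0]
}}

```text
time_s: 29.0
position: [0.444, 0.1246, 0.2996]
tool_rot: [[0.288, -0.001, 0.958], [-0.958, -0.0, 0.288], [-0.0, -1.0, -0.001]]
ft_force: [1.0, 0.3, -1.3]
grip_width: 0.0208
```

Run:
```python
from h import *
from rig import get_image
p,R=st(); im=get_image("wrist"); cv2.imwrite("pics/w14.png",im["pixels"][:,:,::-1])
# grip top z relative to TCP: compare with held at w7
W=wcloud(im,p,R)
d=np.load("w7.npz"); W7=wcloud(d,d["p"],d["Rt"])
for w,q in((W7,d["p"]),(W,p)): 
    g=(w[175:220,305:335]-q).reshape(-1,3); print("grip top rel",np.nanmedian(g,0).round(4))
q,m=near(W,(.547,.158),.12,.143,.165);q=q[:];print("fork",len(q),cv2.minAreaRect(q[:,:2].astype(np.float32)*1000),np.median(q[:,2]))
p,R=st()
p1=np.array([.4465,.124,.186]); p,R=plan(p,R,p1,Rdown(17.5),10,True)
```

```text
t 29.0 p [0.444  0.1246 0.2996] yaw 16.71 ydir [-6.e-04 -1.e-04 -1.e+00] F [ 0.96  0.28 -1.3 ] w 0.0208
grip top rel [0.0167 0.0333 0.0168]
grip top rel [-0.0111  0.0359  0.0167]
fork 4748 ((567.4382934570312, 165.5009765625), (122.2000503540039, 73.18319702148438), 18.119897842407227) 0.14933203544428583
t 29.05 p [0.4441 0.1245 0.2996] yaw 16.69 ydir [-4.e-04  1.e-04 -1.e+00] F [-0.36 -0.03 -1.65] w 0.0205
[ 0,3.2,0.1,0,-0.0004,-0,0.1,8.6,0.2,0,-0.0011,-0,0.1,12.7,0.2,0,-0.0016,-0,0.2,15.5,0.3,0.0001,-0.0019,-0,0.2,16.8,0.3,0.0001,-0.0021,-0 ]
[ 0.2,16.8,0.3,0.0001,-0.0021,-0,0.2,15.5,0.3,0.0001,-0.0019,-0,0.1,12.7,0.2,0,-0.0016,-0,0.1,8.6,0.2,0,-0.0011,-0,0,3.2,0.1,0,-0.0004,-0 ]
```

View pics/w14.png

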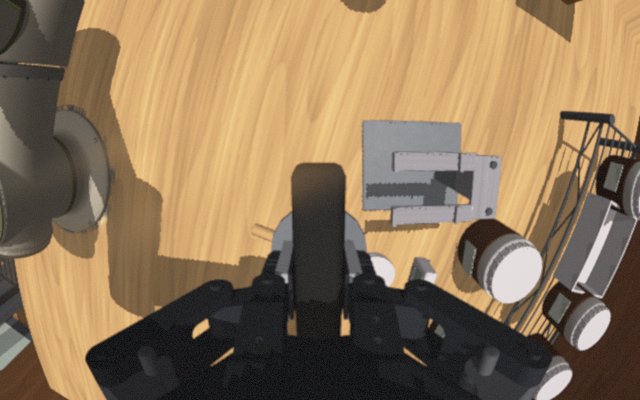

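The empty fork is at (400-500, 150-220), and the grip has not slipped in the jaws. I'll descend in front of the fork.

Call:
{"method": "move_arm", "body": {
  "targets": [0,3,0.2,0,-0.001,0,0,9,0.4,0,-0.001,0,0,13,0.5,0,-0.001,0,-0.1,15.5,0.5,0,-0.001,0,-0.1,17,0.5,0,-0.001,0]
}}

```text
time_s: 29.68
position: [0.446, 0.1245, 0.2411]
tool_rot: [[0.29, -0.001, 0.957], [-0.957, 0.0, 0.29], [-0.0, -1.0, -0.001]]
ft_force: [-0.4, -0.4, -1.7]
grip_width: 0.0206
```

Call:
{"method": "move_arm", "body": {
  "targets": [0,17,0.3,0,-0.001,0,0,15.5,0.1,0,-0.001,0,0,13,0,0,-0.001,0,0,8,0,0,-0.001,0,0,2.5,0,0,-0.001,0]
}}

```text
time_s: 30.3
position: [0.4465, 0.1248, 0.1859]
tool_rot: [[0.296, -0.0, 0.955], [-0.955, -0.0, 0.296], [-0.0, -1.0, -0.0]]
ft_force: [-0.1, -0.4, -0.9]
grip_width: 0.021
```

Run:
```python
from h import *
from rig import get_image
p,R=st(); im=get_image("wrist"); cv2.imwrite("pics/w15.png",im["pixels"][:,:,::-1])
W=wcloud(im,p,R)
q,m=near(W,(.557,.158),.12,.143,.153);print("fork",len(q),cv2.minAreaRect(q[:,:2].astype(np.float32)*1000),np.median(q[:,2]))
# lateral profile of prongs in stand frame
a=np.radians(18.1);e=np.array([[np.cos(a),np.sin(a)],[-np.sin(a),np.cos(a)]])
r=(q[:,:2]-[.545,.158])@e.T*1000
k=(r[:,0]>-36)&(r[:,0]<20); print(np.histogram(r[k,1],np.arange(-44,48,4)))
print("x ext",np.percentile(r[:,0],[0.5,99.5]))
p,R=st(); plan(p,R,[.5463,.158,.186],Rdown(17.3),15,True)
```

```text
t 30.3 p [0.4465 0.1248 0.1859] yaw 17.19 ydir [-5.e-04 -0.e+00 -1.e+00] F [-0.14 -0.38 -0.91] w 0.021
fork 8217 ((567.3502807617188, 165.82467651367188), (122.13351440429688, 72.82537078857422), 18.201187133789062) 0.14928235189249117
(array([  0,   0, 251, 315, 335, 331, 469,   0,   0,   0,   0,   0,   0,
         0,   0, 151, 411, 434, 424, 456, 139,   0]), array([-44, -40, -36, -32, -28, -24, -20, -16, -12,  -8,  -4,   0,   4,
         8,  12,  16,  20,  24,  28,  32,  36,  40,  44]))
x ext [-36.70697584  83.3794223 ]
t 30.35 p [0.4466 0.1248 0.186 ] yaw 17.19 ydir [-3.e-04 -0.e+00 -1.e+00] F [-0.4  -0.52 -1.73] w 0.0208
[ -0,-0,1.3,0,-0,-0,-0.1,-0,3.8,0,-0.0001,-0,-0.1,-0,5.8,0,-0.0001,-0,-0.2,-0,7.5,0,-0.0001,-0,-0.2,-0,8.8,0,-0.0002,-0 ]
[ -0.2,-0,9.7,0,-0.0002,-0,-0.2,-0,10.3,0,-0.0002,-0,-0.2,-0,10.5,0,-0.0002,-0,-0.2,-0,10.3,0,-0.0002,-0,-0.2,-0,9.7,0,-0.0002,-0 ]
[ -0.2,-0,8.8,0,-0.0002,-0,-0.1,-0,7.5,0,-0.0001,-0,-0.1,-0,5.8,0,-0.0001,-0,-0.1,-0,3.8,0,-0.0001,-0,-0,-0,1.3,0,-0,-0 ]
```

View pics/w15.png

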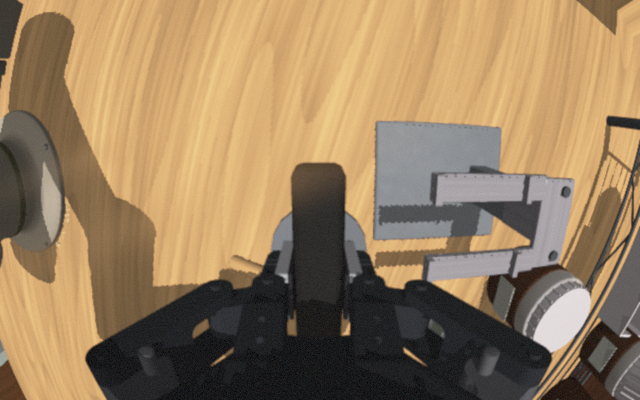

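The fork is measured at (425-570, 165-280) in the image. Its origin is about (0.544, 0.158) and the slot is lined up. Entering level.

Call:
{"method": "move_arm", "body": {
  "targets": [0,0,1.5,0,0,0,-0.2,0,4,0,-0.001,0,-0.2,0,6,0,-0.001,0,-0.2,0,7.5,0,-0.001,0,-0.2,0,9,0,0,0]
}}

```text
time_s: 30.98
position: [0.4737, 0.1341, 0.1864]
tool_rot: [[0.298, 0.0, 0.954], [-0.954, 0.0, 0.298], [0.0, -1.0, 0.0]]
ft_force: [-0.3, -0.2, -1.3]
grip_width: 0.0209
```

Call:
{"method": "move_arm", "body": {
  "targets": [-0.2,0,9.5,0,0,0,-0.2,0,10,0,0,0,-0.2,0,10,0,0,0,-0.2,0,10,0,0,0,-0.2,0,7,0,0,0]
}}

```text
time_s: 31.6
position: [0.5178, 0.1489, 0.1862]
tool_rot: [[0.298, -0.0, 0.954], [-0.954, -0.0, 0.298], [-0.0, -1.0, -0.0]]
ft_force: [-0.1, 0.6, -1.1]
grip_width: 0.0207
```

Run:
```python
from h import *
p,R=st(); plan(p,R,[.5455,.1583,.1855],Rdown(17.4),5,True)
```

```text
t 31.6 p [0.5178 0.1489 0.1862] yaw 17.36 ydir [-1.e-04 -0.e+00 -1.e+00] F [-0.05  0.56 -1.13] w 0.0207
[ -0.1,0.1,3,0,-0.0001,-0,-0.2,0.2,7.3,0,-0.0002,-0,-0.2,0.2,8.7,0,-0.0002,-0,-0.2,0.2,7.3,0,-0.0002,-0,-0.1,0.1,3,0,-0.0001,-0 ]
```

Call:
{"method": "move_arm", "body": {
  "targets": [-0.1,0,6,0,0,0,-0.2,0,7,0,0,0,-0.2,0,7,0,0,0,-0.2,0,6,0,0,0,-0.1,0,3,0,0,0]
}}

```text
time_s: 32.22
position: [0.5449, 0.1583, 0.1863]
tool_rot: [[0.298, -0.0, 0.954], [-0.954, -0.0, 0.298], [0.0, -1.0, -0.0]]
ft_force: [0.5, -0.8, -1.2]
grip_width: 0.0208
```

Run:
```python
from h import *
from rig import get_image
p,R=st(); im=get_image("wrist"); cv2.imwrite("pics/w16.png",im["pixels"][:,:,::-1])
p,R=st(); im=get_image("side"); cv2.imwrite("pics/s16z.png",cv2.resize(im["pixels"][130:240,220:350,::-1],None,fx=5,fy=5,interpolation=2))
st()
```

```text
t 32.23 p [0.5449 0.1583 0.1863] yaw 17.37 ydir [-0. -0. -1.] F [ 0.5  -0.82 -1.24] w 0.0208
t 32.27 p [0.5451 0.1583 0.1862] yaw 17.36 ydir [ 1.e-04  1.e-04 -1.e+00] F [ 0.88 -0.02 -1.22] w 0.0207
t 32.33 p [0.5448 0.1582 0.1862] yaw 17.36 ydir [-1.e-04 -0.e+00 -1.e+00] F [-0.25 -0.32 -1.18] w 0.021
```

View pics/w16.png

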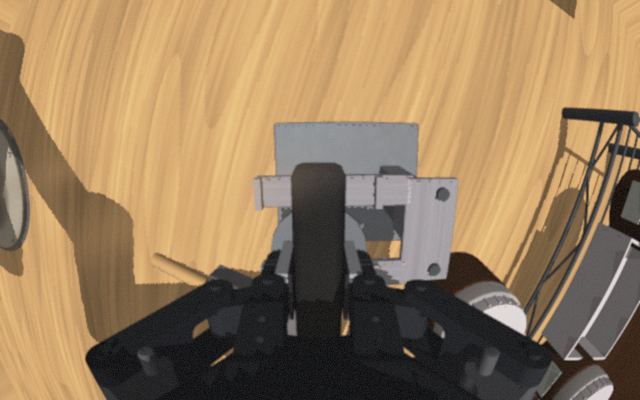

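View pics/s16z.png

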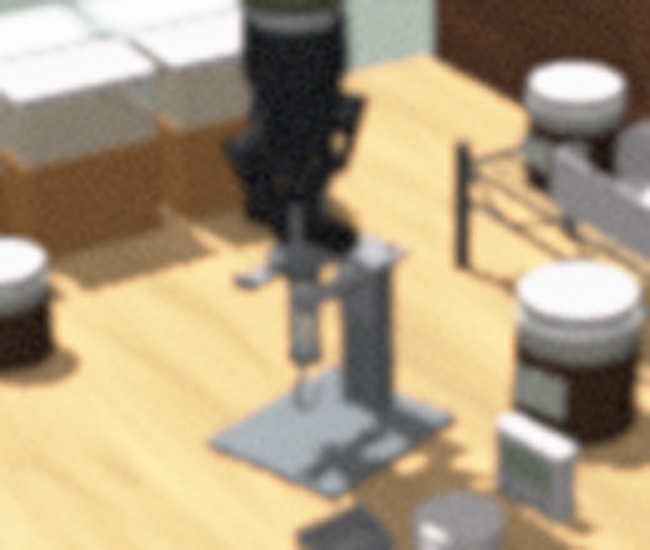

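The flange sits above both prongs, with the tube in the slot at zoomed (305,320). Lowering onto the fork.

Call:
{"method": "move_arm", "body": {
  "targets": [0,3,0,0,0,0,0,3.5,0,0,0,0,0,3.5,0,0,0,0,0,3,0,0,0,0,0,1,0,0,0,0]
}}

```text
time_s: 32.95
position: [0.5445, 0.1582, 0.1721]
tool_rot: [[0.298, -0.0, 0.954], [-0.954, -0.0, 0.298], [-0.0, -1.0, -0.0]]
ft_force: [0.1, -0.2, -1.6]
grip_width: 0.0206
```

Run:
```python
from h import *
from rig import get_image
for k in range(3): st(); get_image("side")
```

```text
t 32.95 p [0.5445 0.1582 0.1721] yaw 17.36 ydir [-4.e-04 -0.e+00 -1.e+00] F [ 0.15 -0.15 -1.61] w 0.0206
t 33.0 p [0.5445 0.1582 0.1721] yaw 17.36 ydir [-3.e-04 -0.e+00 -1.e+00] F [-0.15  0.94 -0.72] w 0.0209
t 33.05 p [0.5446 0.1582 0.1722] yaw 17.36 ydir [-2.e-04 -0.e+00 -1.e+00] F [ 0.04  0.74 -1.23] w 0.0208
```

Still just hanging. I'll lower another 1.2 mm, then look at the force.

Call:
{"method": "move_arm", "body": {
  "targets": [0,0.6,0,0,0,0,0,0.6,0,0,0,0,0,0,0,0,0,0,0,0,0,0,0,0,0,0,0,0,0,0]
}}

```text
time_s: 33.72
position: [0.5447, 0.1582, 0.1716]
tool_rot: [[0.298, 0.001, 0.954], [-0.954, 0.0, 0.298], [0.0, -1.0, 0.001]]
ft_force: [-1.2, -0.2, 4.9]
grip_width: 0.0208
```

Run:
```python
from h import *
from rig import get_image
for k in range(4): st(); im=get_image("side")
cv2.imwrite("pics/s17z.png",cv2.resize(im["pixels"][130:240,220:350,::-1],None,fx=5,fy=5,interpolation=2))
```

```text
t 33.73 p [0.5447 0.1582 0.1716] yaw 17.36 ydir [ 8.e-04  0.e+00 -1.e+00] F [-1.23 -0.23  4.86] w 0.0208
t 33.77 p [0.5447 0.1582 0.1716] yaw 17.36 ydir [ 8.e-04  1.e-04 -1.e+00] F [-2.1   0.12  5.35] w 0.0207
t 33.83 p [0.5447 0.1582 0.1716] yaw 17.36 ydir [ 7.e-04  0.e+00 -1.e+00] F [-0.91 -1.16  6.18] w 0.0206
t 33.88 p [0.5447 0.1582 0.1716] yaw 17.36 ydir [ 7.e-04  1.e-04 -1.e+00] F [-0.64  0.58  4.45] w 0.0207
```

View pics/s17z.png

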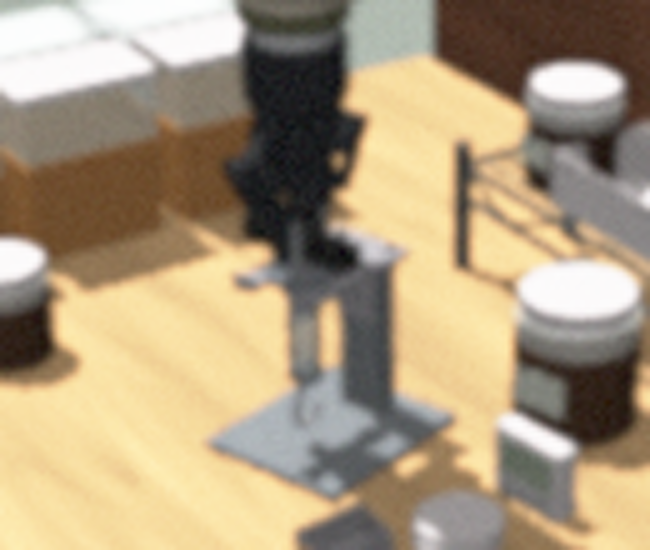

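The flange is seated on the fork, as the 6 N contact shows. I'll relax a little and open.

Call:
{"method": "move_arm", "body": {
  "targets": [0,-0.6,0,0,0,0,0,0,0,0,0,0,0,0,0,0,0,0,0,0,0,0,0,0,0,0,0,0,0,0]
}}

```text
time_s: 34.55
position: [0.5447, 0.1582, 0.1717]
tool_rot: [[0.298, 0.0, 0.954], [-0.954, 0.0, 0.298], [-0.0, -1.0, 0.0]]
ft_force: [0.4, 0.2, 0.5]
grip_width: 0.0206
```

Call:
{"method": "move_arm", "body": {
  "targets": [0,0,0,0,0,0,0,0,0,0,0,0,0,0,0,0,0,0,0,0,0,0,0,0,0,0,0,0,0,0],
  "hand": 1
}}

```text
time_s: 35.17
position: [0.5446, 0.1582, 0.1717]
tool_rot: [[0.298, 0.0, 0.954], [-0.954, 0.0, 0.298], [-0.0, -1.0, 0.0]]
ft_force: [0.0, -0.5, -0.8]
grip_width: 0.0858
```

Run:
```python
from h import *
from rig import get_image
p,R=st(); im=get_image("wrist"); cv2.imwrite("pics/w18.png",im["pixels"][:,:,::-1])
```

```text
t 35.17 p [0.5446 0.1582 0.1717] yaw 17.36 ydir [ 0.  0. -1.] F [ 0.01 -0.5  -0.77] w 0.0858
```

View pics/w18.png

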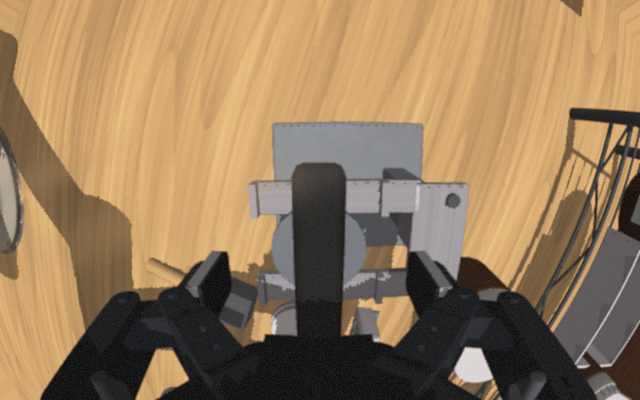

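The jaws are open and the scale hangs with its flange (318,250) between the stops. Going straight up.

Call:
{"method": "move_arm", "body": {
  "targets": [0,-5,0,0,0,0,0,-12,0,0,0,0,0,-20,0,0,0,0,0,-25,0,0,0,0,0,-25,0,0,0,0]
}}

```text
time_s: 35.85
position: [0.5446, 0.1582, 0.2605]
tool_rot: [[0.298, 0.001, 0.954], [-0.954, 0.0, 0.298], [0.0, -1.0, 0.001]]
ft_force: [0.3, 0.4, -0.4]
grip_width: 0.0853
```

Call:
{"method": "move_arm", "body": {
  "targets": [0,-25,-10,0,0,0,0,-15,-25,0,0,0,0,0,-40,0,0,0,0,0,-40,0,0,0,0,0,-15,0,0,0]
}}

```text
time_s: 36.48
position: [0.4192, 0.1191, 0.2999]
tool_rot: [[0.298, 0.002, 0.954], [-0.954, 0.0, 0.298], [0.001, -1.0, 0.002]]
ft_force: [-0.1, -0.2, 0.1]
grip_width: 0.0856
```

Call:
{"method": "move_arm", "body": {
  "targets": [0,0,0,0,0,0,0,0,0,0,0,0,0,0,0,0,0,0,0,0,0,0,0,0,0,0,0,0,0,0]
}}

```text
time_s: 37.1
position: [0.4207, 0.1194, 0.2986]
tool_rot: [[0.298, -0.0, 0.954], [-0.954, -0.0, 0.298], [-0.0, -1.0, -0.0]]
ft_force: [-0.1, 0.8, -0.1]
grip_width: 0.0851
```

Run:
```python
from h import *
from rig import get_image
p,R=st(); im=get_image("wrist"); W=wcloud(im,p,R)
q,m=near(W,(.547,.158),.07,.183,.2);print("grip wrist",cv2.minAreaRect(q[:,:2].astype(np.float32)*1000),np.median(q[:,2]))
im=get_image("top"); cv2.imwrite("pics/t19.png",im["pixels"][:,:,::-1]); W=cloud(im)
q,m=near(W,(.549,.158),.07,.183,.2);print("grip top",len(q),cv2.minAreaRect(q[:,:2].astype(np.float32)*1000),np.median(q[:,2]))
q,m=near(W); print("bail",len(q),bailfit(q))
d0=np.load("top0.npz");W0=cloud(d0); 
for n,c in dict(carrier=(.449,-.257),lids=(.573,-.005),scoop=(.447,.005),meter=(.646,.004),sprayer=(.528,-.41),jara=(.755,.085),jarb=(.765,-.075),jarc=(.42,.43)).items():
    a,_=near(W0,c,.09,.012,.25);b,_=near(W,c,.09,.012,.25);print(n,len(a),len(b),np.round((np.median(b,0)-np.median(a,0))*1000,1))
im=get_image("side"); cv2.imwrite("pics/s19.png",im["pixels"][:,:,::-1])
```

```text
t 37.1 p [0.4207 0.1194 0.2986] yaw 17.36 ydir [-3.e-04 -0.e+00 -1.e+00] F [-0.13  0.78 -0.07] w 0.0851
grip wrist ((543.005859375, 157.2610321044922), (22.959962844848633, 98.43122100830078), 17.39964485168457) 0.18798901324670417
grip top 369 ((546.0103149414062, 159.01080322265625), (22.213603973388672, 99.1590805053711), 17.408035278320312) 0.18897836739867704
bail 72 [ 4.50638047e-01 -2.56667204e-01  6.44174860e+01  4.64844932e-05]
carrier 1092 1079 [ 0.3 -1.2 -0.1]
lids 681 683 [-0.1 -0.1 -0. ]
scoop 291 283 [-2.5  0.1 -0.2]
meter 693 696 [ 0.2 -0.1 -1.3]
sprayer 1105 1100 [-0.   0.   0.4]
jara 1627 1622 [ 0.2  0.  -0.1]
jarb 1566 1568 [ 0.  -0.1  0.2]
jarc 933 929 [ 0.2 -0.2 -0.1]
```

View pics/t19.png

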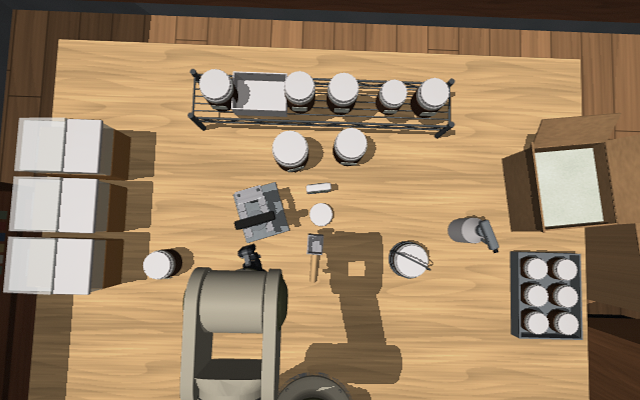

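View pics/s19.png

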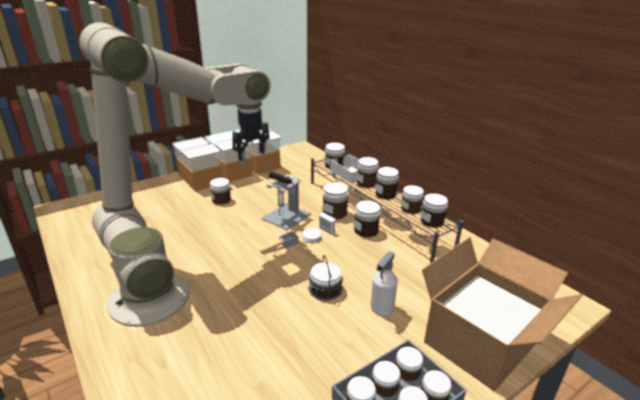

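Everything is in place: scale in the fork at (258,215) in the top view, carrier at (409,260), bystanders unmoved. Handing in.

```bash
python3 -c "
from rig import env
print(env.close_job())"
```

```text
the job is handed in; nothing more can be done
None
```

I weighed the jar, set it back down, returned the scale to its stand, and handed the job in at about 37 s of the 67 s allowed. No verdict was reported.

- **Weighing:** I took the scale by its grip, hooked the bail, and drew it up slowly. The jar hung level, about 9.1 to 9.4 mm clear of the table by wrist depth, for more than 2 s. The force reading puts the load at about 3.5 N, or roughly 0.36 kg; the readings are noisy.
- **Jar:** It was lowered softly back onto its spot and unhooked. The last top view puts it within about 2 mm of where it started, standing upright and free of the hook.
- **Scale:** It hangs in the fork with its flange between the stops. The wrist camera puts the grip within about 2 mm of the fork-based rest point; the top and wrist views disagree by 2 to 3 mm. On seating it, I briefly pressed the scale onto the fork with about 6 N before letting go.
- **Other objects:** All bystanders read as unmoved to within about 1 mm, except the scoop, which read 2.5 mm. I put that down to the arm's shadow or partial view, since nothing came near it.

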